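# Make up the oil kit and the ground kit

### The job

Make up two kits for the painting class from the stock laid out along the front of the table. The oil-sketching kit, in the wooden tray with three places, gets the shorter paint tube in the long bay, the metal oil cup in the square bay and the medium bottle standing in the bored round well; the ground kit, for sanding and toning primed panels, in the tray with two places, gets the sanding block in the rectangular bay and the pigment jar in the round well. Set each thing fully down in its place without dropping it, keep cup, bottle and jar upright, and leave the longer tube, the eraser and the spring clip where they lie.

Things in the scene. Friction and masses are not known exactly. Their poses are not given: they have to be found in the camera images.
- oil_tray: low pale wooden tray, grey lining, 145 (x) x 151 (y) mm, fixed; rim 19, inner floor 9 mm above the table (places 10 mm deep), walls 5. Origin: centre of underside. Places: long tube bay 54 (x) x 141 (y), centre x -40.5, y 0; square cup bay 76 (x) x 65 (y), centre x +29.5, y -38; round bottle well 66 across, bored in a block, centre x +29.5, y +32.5
- ground_tray: low pale wooden tray, grey lining, 101 (x) x 159 (y) mm, fixed; rim 19, inner floor 9 mm above the table (places 10 mm deep), walls 5. Origin: centre of underside. Places: rectangular sanding-block bay 91 (x) x 61 (y), centre x 0, y -44; round jar well 73 across, bored in a block, centre x 0, y +33
- tube: the shorter oil-colour tube, white and creased with a black cap and no coloured band, lying flat: 38 (x, its width) x 123 (y, its length) x 24 mm high; origin at the centre of its underside, z up. Either end may point either way in its bay
- cup: round open oil cup (dipper) of pale metal, 48 mm across, 25 mm high, in front (cups far back on the table are not meant); origin at the centre of its underside, z up
- bottle: clear medium bottle with a black screw cap and a paper label, standing: 52 mm across, 114 mm high, straight body up to about 80 mm; origin at the centre of its underside, z up
- jar: glass pigment jar with a wide red screw lid (fixed on), standing: 57 mm across, 69 mm high; origin at the centre of its underside, z up
- block: wooden sanding block with paint spots, lying flat in front (the one far back on the table is not meant): 45 (x) x 75 (y) x 30 mm high; origin at the centre of its underside, z up. It fits its bay only with its long side along the tray's x
- long_tube: bystander: the longer paint tube with a white cap and a violet band on its side, 43 (x) x 143 (y, its length) x 27 mm high, lying flat; too long for the tube bay; origin at the centre of its underside
- rubber: bystander: grey eraser, 24 (x) x 42 (y) x 13 mm high; origin at the centre of its underside
- spring_clip: bystander: black spring clip with wire arms, 28 (x) x 45 (y) x 30 mm high; origin at its underside
Things that resemble listed ones, but are neither listed nor needed, are in the scene too. There is more than one size of the cup; the one meant has the size given above.

How it is judged:
By the outcome, as a careful person would: the job done as asked, in the order asked, and still so for the second after the job is handed in, with the robot touching nothing.
It also fails if it takes over 122 s, if anything falls off the work surface, if the arm or the gripper's body presses on something with over 40 N, if the wrist force passes 120 N, or if a joint passes its speed limit or range.

### The arm

A 6-joint arm with a two-finger parallel gripper is mounted at the origin on a cart in front of the work surface, level with it; the furniture and walls round the work are solid. World frame = base frame: x ahead of the robot, y to its left, z up, the work surface at z = 0. Lengths are in m, angles in rad, forces in N, time in s.
With the tool pointing down it reaches from about 0.375 to 0.75 m from the base axis. Payload 9 kg.
Tool frame: the origin (TCP) lies midway between the tips of the shut fingers; the grasp point (between the pads) lies 19 mm behind it; z points along the fingers, y is the direction in which the jaws open and shut (so a half turn about z gives the same grasp; the last joint's range is limited). The gripper opens to 85 mm and grips with 20 to 120 N. Pads are 22 mm wide; open, the fingers measure 114 mm over their backs; the gripper's body (76 mm by 85 mm) begins 54 mm behind the grasp point. The pads swing forward as they close: fully open they stand 13 mm farther back than shut.
Start: joints at [0.979, 0.104, 0.097, 1.564, 0, 1.353], TCP at [0.219, 0.559, 0.231] pointing down, gripper open.
Joint ranges: [-2.99, 2.99], [-0.84, 1.86], [-1.1, 1.16], [-1.84, 2.11], [-1.51, 1.56], [-3.14, 3.14]. Speed limits (rad/s): [2.22, 2.22, 2.57, 3.14, 3.14, 3.14].

### API

Orientations are given as a unit quaternion [x, y, z, w].
In Python, from workcell import ctrl, vision, models gives the robot as it stands.
- The arm moves only by the tool arm_command, never from a script. Its argument "commands" is a list of rows, each a list of 7 numbers: the shift along the world's x, y, z in mm, then the turn, a rotation vector about the world's x, y, z in rad, then the closure in counts, from 0 (fully open) to 255 (shut). In form: [[dx, dy, dz, ax, ay, az, claw], ...]. A call has 1 to 5 rows; each row is the pose to reach, as a shift and turn from the pose commanded when the call began; what a row does not reach only later rows make up. A row lasts 1/8 s, in which the tool goes at most 62.5 mm and 10.7 degrees, less where a joint would pass 70% of its speed; a pose out of reach is approached as far as the arm can. A call with a gripper value outside its range is refused whole. The fingers move at their own pace and stop on an object; "newtons" is the grip in N (left out, the last holds). Time passes only in rows, so rows that repeat a pose let the fingers close. It gives the time, the measured TCP pose, the force and the opening at its end, in the units of the state.
- ctrl.observe(): the state, without advancing time (a new reading comes with each control period).
- vision.read_camera(name): name is "scene" or "top" or "wrist"; returns a dict with "img" (400x640x3 uint8, red, green, blue), "z_map" (400x640 float32, m along the optical axis (not along the pixel's ray), 0 where there is no reading), "fov_y" (degrees; the focal length in pixels is half the picture's height over the tangent of half this angle, whatever the lens; pixels are square), "cx", "cy" (the principal point, pixels), "rvec" (rotation vector, rad) and "tvec" (3), from world to camera coordinates, as OpenCV has them. Camera axes: x right, y down, z forward; pixel columns grow to the right and rows downward; lengths in m; the calibration is good to about 2 mm. A picture is of the moment at which its call begins.
- ctrl.sign_off(): hands the job in, once; it reports no verdict.
Trained networks look in a picture, given as the dict that the camera call returned (one of the last four; its "shot" number tells which), for a name from the list of things; names that differ only in an ending like _2 or _b are one class to them, and where a whole thing is asked for, a point or a joint stands for the part that bears it (a point fixed in the world has none). Each returns a list of dicts, best first, with "confidence" (0 to 1); they miss things now and then, are a little off and sometimes report something else, mostly with a low value. They report only what shows in the picture. A call takes as long as a camera call. They do not tell look-alikes from the thing itself.
- models.regions_of(picture, label): "region" (400x640 bool, what is visible of it) and "centre" ([column, row] in pixels, amid what is visible of it).
The state is a dict: "clock": time; "joint_pos": joint angles; "qd": joint speeds; "tau": joint torques, N m; "tool_pos": TCP position; "ee_rot": TCP orientation; "contact_force": force on the tool from outside, world axes, zero at the start; "torque": the same for the moment, N m; "finger_gap": finger opening in m.
Only numpy, scipy, OpenCV 4.12 (cv2) and the standard library are available. Lean on these libraries where they do the work, as an engineer would, in place of code of your own. Each camera call takes 0.05 s, during which the arm holds its last target.

## Working session

There is one attempt and no reset: what is moved stays moved. The work goes in short steps, Python scripts to look and compute and a tool call to move; the robot and the scene stay as the last step left them, time stands still between calls to the robot, and variables do not carry over. Pictures are saved under pics/ and viewed, and the job is handed in when it is done.

Besides the shell and the picture viewer there is one more tool, called after ">>>" as name(argument=value, ...) on one line, values as JSON. arm_command: Moves the arm, as the interface text tells. Its arguments: {"type":"object","properties":{"commands":{"type":"array","items":{"type":"array","items":{"type":"number"}}},"newtons":{"type":"number"}},"required":["commands"]}

```bash
ls; mkdir -p pics; cat > h.py <<'E'
import numpy as np, cv2
from workcell import ctrl, vision, models
def shot(n,save=None):
    p=vision.read_camera(n)
    if save: cv2.imwrite('pics/'+save,cv2.cvtColor(p['img'],cv2.COLOR_RGB2BGR))
    return p
def cloud(p):
    z=p['z_map'].astype(float);f=200/np.tan(np.radians(p['fov_y'])/2)
    v,u=np.mgrid[0:400,0:640]
    c=np.stack([(u-p['cx'])/f*z,(v-p['cy'])/f*z,z],-1)
    R=cv2.Rodrigues(np.array(p['rvec'],float))[0];t=np.array(p['tvec'],float).ravel()
    w=(c-t)@R
    w[z<=0]=np.nan
    return w
E
python3 - <<'E'
from h import *
for n in ['scene','top','wrist']:
    p=shot(n,n+'0.png'); print(n,p['fov_y'],p['cx'],p['cy'],p['rvec'],p['tvec'],(p['z_map']>0).mean())
s=ctrl.observe();print(s)
E
```

```text
pics
scene 50.80769554424783 318.9513886541661 198.4801024061045 [ 2.20752293 -1.23408792  0.4256494 ] [-0.24183085  0.44814213  0.73071443] 0.995859375
top 56.663871981497145 323.0946408849761 197.7077877630765 [ 2.09302449 -2.15503758  0.22256379] [0.10167654 0.59652493 0.89479458] 0.9960625
wrist 69.82255904375697 318.8590297638017 198.48070991082747 [-2.36309084 -1.61210513 -0.26452107] [-0.59970099 -0.04109028  0.37936791] 0.9960625
{'clock': 0.15, 'joint_pos': array([ 9.79299609e-01,  1.04539942e-01,  9.66763281e-02,  1.56392474e+00,
       -2.23198205e-05,  1.35310452e+00]), 'qd': array([ 0.00160706, -0.002543  ,  0.00300266,  0.00157407,  0.00080804,
       -0.00194366]), 'tau': array([ 3.46006862e-03, -5.57356131e+01,  5.04007065e+01,  1.25038106e-02,
       -2.70109858e-04, -4.60635903e-07]), 'tool_pos': array([0.21894436, 0.55835402, 0.2307296 ]), 'ee_rot': array([ 1.85816165e-01,  9.82584402e-01, -4.60359814e-04, -1.84994886e-04]), 'contact_force': array([-0.25584574,  0.29979341,  1.11399776]), 'torque': array([0.01833564, 0.04053387, 0.00570987]), 'finger_gap': 0.08537202584137181}
```

View pics/scene0.png

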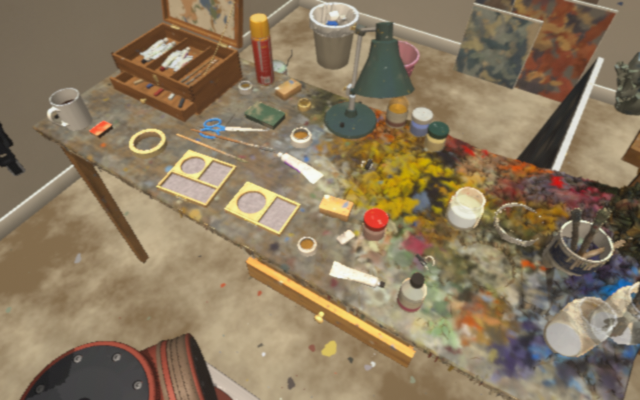

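View pics/top0.png

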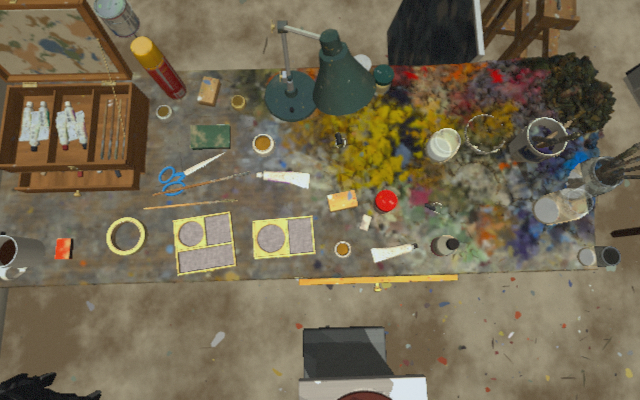

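View pics/wrist0.png

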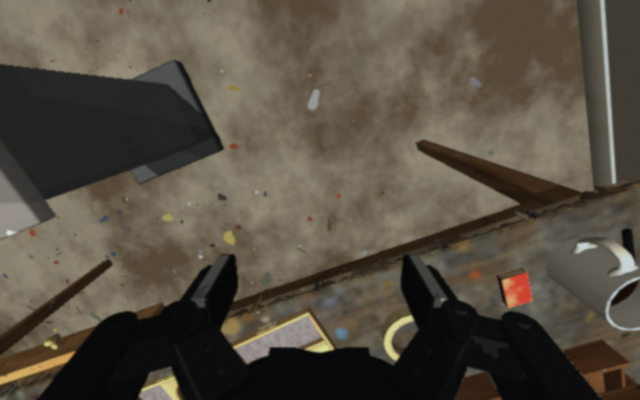

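```bash
cat >> h.py <<'E'
def find(n,labels,p=None):
    p=p or shot(n); W=cloud(p); out=[]
    for l in labels:
        for r in models.regions_of(p,l)[:4]:
            m=r['region']; q=W[m]; q=q[~np.isnan(q[:,0])]
            if len(q)<8: continue
            zt=np.percentile(q[:,2],95); 
            t=q[q[:,2]>zt-0.008]; 
            rc=cv2.minAreaRect((t[:,:2]*1000).astype(np.float32))
            print(n,l,'c%.2f'%r['confidence'],np.round(r['centre']),'n',len(q),'top z %.0f'%(zt*1000),'med',np.round(np.median(q,0)*1000),'rect',np.round(rc[0]),np.round(rc[1]),'ang %.1f'%rc[2])
E
python3 - <<'E'
from h import *
for n in ['top','scene']:
    find(n,['oil_tray','ground_tray','tube','cup','bottle','jar','block','long_tube','rubber','spring_clip'],shot(n))
E
```

```text
top oil_tray c0.78 [205. 243.] n 3260 top z 20 med [496. 397.  10.] rect [497. 397.] [146. 152.] ang 7.9
top oil_tray c0.46 [287. 175.] n 562 top z 28 med [667. 179.  22.] rect [670. 192.] [136.  33.] ang 78.5
top ground_tray c0.98 [283. 237.] n 2348 top z 21 med [506. 191.  11.] rect [506. 191.] [102. 159.] ang 3.6
top tube c0.71 [394. 252.] n 470 top z 25 med [461. -90.  19.] rect [ 462. -105.] [ 28. 113.] ang 10.0
top cup c0.70 [342. 248.] n 228 top z 26 med [470.  36.  15.] rect [470.  37.] [41. 41.] ang 72.4
top cup c0.63 [265. 147.] n 433 top z 35 med [759. 242.  19.] rect [761. 242.] [53. 55.] ang 24.0
top jar c0.61 [384. 201.] n 479 top z 72 med [582. -73.  68.] rect [587. -76.] [54. 53.] ang 89.1
top jar c0.56 [430. 206.] n 63 top z 17 med [ 575. -204.   14.] rect [ 574. -202.] [32. 18.] ang 70.6
top block c0.39 [205. 243.] n 3393 top z 21 med [496. 398.  10.] rect [497. 397.] [146. 152.] ang 7.8
top block c0.32 [284. 174.] n 589 top z 28 med [667. 181.  21.] rect [670. 191.] [134.  33.] ang 78.5
scene oil_tray c0.76 [197. 180.] n 2720 top z 19 med [488. 397.  10.] rect [495
[... 783 characters left out ...]
2. 227.] n 726 top z 70 med [573. -78.  67.] rect [585. -74.] [57. 55.] ang 26.5
scene jar c0.79 [373. 227.] n 765 top z 70 med [574. -78.  66.] rect [585. -74.] [57. 55.] ang 26.5
scene jar c0.37 [344. 236.] n 172 top z 15 med [535. -27.  13.] rect [537. -25.] [24. 43.] ang 72.0
scene block c0.80 [336. 204.] n 605 top z 33 med [587.  32.  30.] rect [594.  35.] [45. 75.] ang 11.5
scene long_tube c0.90 [302. 165.] n 505 top z 27 med [662. 179.  20.] rect [667. 201.] [122.  31.] ang 81.7
scene rubber c0.45 [344. 237.] n 197 top z 15 med [534. -27.  13.] rect [538. -27.] [27. 45.] ang 72.0
scene rubber c0.43 [353. 275.] n 586 top z 24 med [458. -90.  18.] rect [ 459. -105.] [ 28. 108.] ang 10.4
```

```bash
cat >> h.py <<'E'
def plan(x,y,z,phi,claw,pose=None):
    """jaw angle phi deg; prints shift from measured pose"""
    s=ctrl.observe(); p=np.array(s['tool_pos'])*1000
    from scipy.spatial.transform import Rotation as Ro
    R=Ro.from_quat(s['ee_rot']); yv=R.as_matrix()[:,1]; cur=np.degrees(np.arctan2(yv[1],yv[0]))
    d=(phi-cur+90)%180-90
    zt=R.as_matrix()[:,2]
    D=np.array([x,y,z])-p
    print('t %.2f'%s['clock'],'pos',np.round(p,1),'jaw %.1f'%cur,'z',np.round(zt,3),'q6 %.2f'%s['joint_pos'][5],'gap %.1f'%(s['finger_gap']*1000),'F',np.round(s['contact_force'],1))
    print('shift',np.round(D,1),'turn z %.3f'%np.radians(d),'rows',np.ceil(max(np.linalg.norm(D)/62.5,abs(d)/10.7)))
E
python3 - <<'E'
from h import *
for n in ['top','scene']:
    p=shot(n); W=cloud(p)
    for c,zmin in [((461,-104),6),((469,-221),20),((468,36),6),((594,35),10),((586,-75),20)]:
        d=np.hypot(W[...,0]*1000-c[0],W[...,1]*1000-c[1])
        m=(d<(80 if c[1]==-104 else 45))&(W[...,2]*1000>zmin)
        q=W[m]*1000
        rc=cv2.minAreaRect(q[:,:2].astype(np.float32))
        print(n,c,np.round(rc[0]),np.round(rc[1]),'%.1f'%rc[2], len(q))
    for lo in []: pass
plan(461,-104,120,11,0)
p=shot('top');W=cloud(p)
i=cv2.resize(p['img'][180:280,320:470],None,fx=5,fy=5,interpolation=cv2.INTER_CUBIC); cv2.imwrite('pics/topc.png',i[:,:,::-1])
E
```

```text
top (461, -104) [ 473. -105.] [159. 134.] 88.3 1742
top (469, -221) [ 469. -217.] [51. 44.] 7.2 468
top (468, 36) [469.  35.] [88. 85.] 12.4 503
top (594, 35) [597.  34.] [82. 84.] 1.5 596
top (586, -75) [590. -73.] [65. 55.] 37.9 467
scene (461, -104) [ 472. -104.] [138. 158.] 1.6 2288
scene (469, -221) [ 464. -220.] [45. 53.] 10.9 823
scene (468, 36) [469.  36.] [85. 89.] 88.5 539
scene (594, 35) [593.  31.] [77. 84.] 36.2 662
scene (586, -75) [588. -80.] [58. 67.] 24.6 677
t 1.35 pos [219.1 558.6 231.3] jaw 68.6 z [ 0.  0. -1.] q6 1.35 gap 85.4 F [-0.2  0.3 -0. ]
shift [ 241.9 -662.6 -111.3] turn z -1.005 rows 12.0
```

View pics/topc.png

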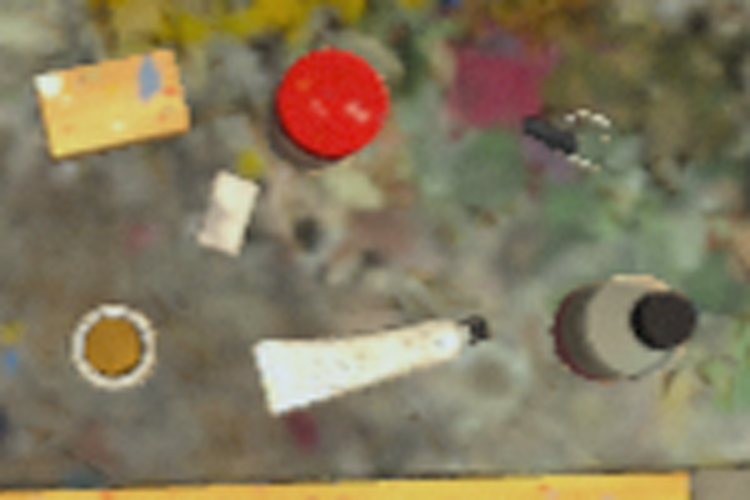

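>>> arm_command(commands=[[50, -62, 0, 0, 0, -0.18, 0], [85, -113, 0, 0, 0, -0.36, 0], [118, -165, 0, 0, 0, -0.54, 0], [145, -220, 0, 0, 0, -0.72, 0], [165, -278, 0, 0, 0, -0.9, 0]])

```text
clock: 2.02
tool_pos: [0.3803, 0.2909, 0.2314]
ee_rot: [0.597, 0.802, 0.0, 0.0]
contact_force: [1.3, 0.0, 0.4]
finger_gap: 0.0854
```

>>> arm_command(commands=[[20, -59, 0, 0, 0, -0.1, 0], [40, -118, 0, 0, 0, -0.1, 0], [55, -178, -10, 0, 0, -0.1, 0], [65, -238, -20, 0, 0, -0.1, 0], [75, -298, -30, 0, 0, -0.1, 0]])

```text
clock: 2.65
tool_pos: [0.4547, -0.0074, 0.2013]
ee_rot: [0.634, 0.773, 0.0, 0.001]
contact_force: [1.5, 0.7, -0.5]
finger_gap: 0.0854
```

```bash
python3 - <<'E'
from h import *
plan(461,-104,200,11,0)
E
```

```text
t 2.65 pos [454.7  -7.4 201.3] jaw 11.3 z [ 0.001 -0.    -1.   ] q6 1.07 gap 85.4 F [ 1.5  0.7 -0.5]
shift [  6.3 -96.6  -1.3] turn z -0.005 rows 2.0
```

>>> arm_command(commands=[[6, -50, 0, 0, 0, 0, 0], [6, -97, 0, 0, 0, 0, 0], [6, -97, 0, 0, 0, 0, 0]])

```text
clock: 3.02
tool_pos: [0.4603, -0.105, 0.2011]
ee_rot: [0.636, 0.772, -0.0, 0.0]
contact_force: [-0.2, 0.2, 0.0]
finger_gap: 0.0854
```

```bash
python3 - <<'E'
from h import *
p=shot('wrist','w1.png')
W=cloud(p)*1000
R=cv2.Rodrigues(np.array(p['rvec'],float))[0];print('cam',-R.T@np.ravel(p['tvec']), R[2])
m=(W[...,2]>5)&(W[...,2]<60)&(W[...,1]>-180)&(W[...,1]<-30)&(W[...,0]>410)&(W[...,0]<520)
q=W[m]
if len(q)>20:
    for y in range(-180,-30,8):
        s=q[(q[:,1]>=y)&(q[:,1]<y+8)]
        if len(s)>5: print(y,'x',np.round([s[:,0].min(),s[:,0].max()]),'ztop %.0f'%np.percentile(s[:,2],95))
plan(461,-104,200,11,0)
E
```

```text
cam [ 0.44447643 -0.02397468  0.34293012] [ 0.0612533  -0.31405635 -0.94742633]
-180 x [420. 520.] ztop 9
-172 x [412. 520.] ztop 9
-164 x [413. 520.] ztop 16
-156 x [412. 520.] ztop 17
-148 x [410. 520.] ztop 21
-140 x [414. 520.] ztop 23
-132 x [410. 520.] ztop 23
-124 x [410. 520.] ztop 24
-116 x [411. 520.] ztop 23
-108 x [410. 520.] ztop 23
-100 x [410. 520.] ztop 22
-92 x [414. 520.] ztop 22
-84 x [410. 520.] ztop 21
-76 x [410. 520.] ztop 19
-68 x [411. 520.] ztop 17
-60 x [411. 520.] ztop 15
-52 x [414. 520.] ztop 13
-44 x [424. 520.] ztop 13
-36 x [418. 520.] ztop 7
t 3.08 pos [ 460.3 -103.3  201.2] jaw 11.1 z [-0.  0. -1.] q6 0.88 gap 85.3 F [-0.   0.8  0.5]
shift [ 0.7 -0.7 -1.2] turn z -0.002 rows 1.0
```

View pics/w1.png

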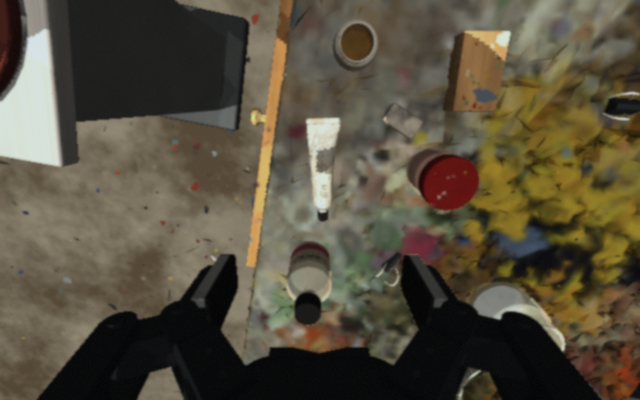

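```bash
python3 - <<'E'
from h import *
p=shot('wrist'); W=cloud(p)*1000
for l in ['tube','cup','block','jar','bottle']:
    for r in models.regions_of(p,l)[:2]:
        q=W[r['region']]; q=q[q[:,2]>4]
        if len(q)<10: continue
        zt=np.percentile(q[:,2],95); t=q[q[:,2]>zt-8]
        a=cv2.minAreaRect(q[:,:2].astype(np.float32));b=cv2.minAreaRect(t[:,:2].astype(np.float32))
        print(l,'%.2f'%r['confidence'],np.round(r['centre']),'zt %.0f'%zt,len(q),'all',np.round(a[0]),np.round(a[1]),'%.1f'%a[2],'top',np.round(b[0]),np.round(b[1]),'%.1f'%b[2])
        if l=='tube' and r['confidence']>.5:
          for y in range(-180,-30,8):
            s=q[(q[:,1]>=y)&(q[:,1]<y+8)]
            if len(s)>5: print(y,'x',np.round([s[:,0].min(),s[:,0].max()]),'ztop %.0f'%np.percentile(s[:,2],95),len(s))
E
```

```text
tube 0.83 [322. 161.] zt 23 2416 all [ 465. -102.] [ 38. 127.] 11.9 top [ 462. -102.] [ 28. 119.] 9.1
-164 x [468. 482.] ztop 18 31
-156 x [464. 481.] ztop 19 80
-148 x [458. 479.] ztop 23 61
-140 x [455. 482.] ztop 24 121
-132 x [454. 481.] ztop 24 134
-124 x [453. 479.] ztop 24 141
-116 x [451. 477.] ztop 24 142
-108 x [448. 477.] ztop 23 156
-100 x [445. 477.] ztop 22 173
-92 x [445. 475.] ztop 22 181
-84 x [443. 475.] ztop 21 190
-76 x [440. 473.] ztop 19 202
-68 x [438. 471.] ztop 17 204
-60 x [437. 471.] ztop 15 225
-52 x [434. 473.] ztop 14 242
-44 x [435. 472.] ztop 14 133
cup 0.85 [353.  47.] zt 25 1873 all [469.  36.] [47. 47.] 48.2 top [470.  37.] [43. 43.] 12.2
block 0.71 [478.  70.] zt 32 4414 all [604.  37.] [61. 81.] 11.5 top [597.  34.] [46. 75.] 11.0
jar 0.74 [443. 180.] zt 69 3439 all [603. -78.] [62. 87.] 71.1 top [587. -75.] [56. 55.] 15.0
jar 0.67 [353.  46.] zt 25 1824 all [470.  36.] [45. 47.] 62.2 top [470.  37.] [43. 43.] 12.2
bottle 0.77 [306. 282.] zt 113 2905 all [ 471. -256.] [ 53. 127.] 4.1 top [ 471. -219.] [26. 27.] 24.0
```

```bash
python3 - <<'E'
from h import *
from scipy.spatial.transform import Rotation as Ro
p=shot('wrist'); W=cloud(p)
s=ctrl.observe(); R=Ro.from_quat(s['ee_rot']).as_matrix()
T=((W-s['tool_pos'])@R)*1000
m=(p['z_map']>0)&(p['z_map']<0.25)
q=T[m]
for zz in range(-80,10,4):
    s_=q[(q[:,2]>=zz)&(q[:,2]<zz+4)&(q[:,1]>0)]
    if len(s_)>3: print(zz,len(s_),'y',np.round([s_[:,1].min(),s_[:,1].max()]),'x',np.round([s_[:,0].min(),s_[:,0].max()]))
E
```

```text
-80 2218 y [ 0. 73.] x [-7. 19.]
-76 1708 y [ 0. 73.] x [-12.  18.]
-72 1546 y [ 5. 74.] x [-13.  18.]
-68 2370 y [36. 75.] x [-12.  15.]
-64 1045 y [37. 75.] x [-12.  15.]
-60 613 y [41. 74.] x [ 6. 15.]
-56 178 y [44. 67.] x [ 6. 14.]
-52 339 y [42. 53.] x [-2. 12.]
-48 264 y [42. 56.] x [-7. 12.]
-44 326 y [42. 56.] x [-11.  12.]
-40 310 y [42. 56.] x [-11.  12.]
-36 267 y [42. 56.] x [-11.  12.]
-32 257 y [42. 56.] x [-11.  12.]
-28 224 y [42. 56.] x [-12.  12.]
-24 204 y [42. 56.] x [-11.  12.]
-20 162 y [42. 54.] x [-11.  12.]
-16 91 y [42. 49.] x [-10.  11.]
```

```bash
python3 - <<'E'
from h import *
p=shot('top'); W=cloud(p)*1000
m=(abs(W[...,1]+70)<10)
q=W[m]
for x in range(330,440,8):
    s=q[(q[:,0]>=x)&(q[:,0]<x+8)]
    if len(s): print(x,np.round(np.percentile(s[:,2],[5,50,95])))
plan(464.5,-113,8,10.5,80)
E
```

```text
330 [673. 679. 683.]
338 [676. 680. 683.]
346 [677. 682. 684.]
354 [275. 683. 685.]
362 [679. 683. 685.]
370 [681. 684. 685.]
378 [-33. 684. 686.]
386 [-33. 684. 686.]
394 [ -3. 684. 686.]
402 [  4. 684. 687.]
410 [  7. 686. 689.]
418 [  4. 687. 690.]
426 [  3. 673. 689.]
434 [ 12. 677. 682.]
t 3.48 pos [ 460.6 -101.6  201.4] jaw 11.4 z [ 0. -0. -1.] q6 0.88 gap 85.5 F [-0.6  0.1  0.8]
shift [   3.9  -11.4 -193.4] turn z -0.015 rows 4.0
```

>>> arm_command(commands=[[4, -10, -50, 0, 0, -0.01, 60], [4, -10, -105, 0, 0, -0.01, 60], [4, -10, -150, 0, 0, -0.01, 60], [4, -10, -180, 0, 0, -0.01, 60], [4, -10, -180, 0, 0, -0.01, 60]], newtons=40)

```text
clock: 4.1
tool_pos: [0.4628, -0.1109, 0.0193]
ee_rot: [0.638, 0.77, -0.0, -0.002]
contact_force: [-0.2, -0.6, -0.2]
finger_gap: 0.0654
```

```bash
python3 - <<'E'
from h import *
p=shot('wrist','w2.png')
plan(464.5,-113,8,10.5,80)
E
```

```text
t 4.15 pos [ 464.1 -111.7   21.2] jaw 10.7 z [-0.001  0.001 -1.   ] q6 0.87 gap 65.0 F [-0.4  0.   0.4]
shift [  0.4  -1.3 -13.2] turn z -0.004 rows 1.0
```

View pics/w2.png

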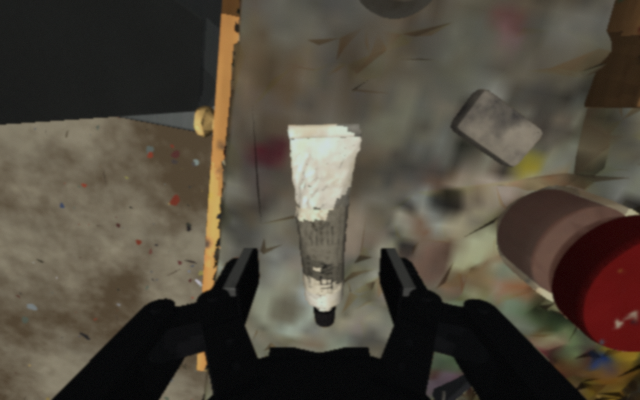

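>>> arm_command(commands=[[0, 0, -12, 0, 0, 0, 60], [0, 0, -12, 0, 0, 0, 230], [0, 0, -12, 0, 0, 0, 230], [0, 0, -12, 0, 0, 0, 230], [0, 0, -12, 0, 0, 0, 230]])

```text
clock: 4.78
tool_pos: [0.4651, -0.1126, 0.0101]
ee_rot: [0.638, 0.77, 0.0, 0.001]
contact_force: [-0.1, 0.7, 6.3]
finger_gap: 0.0378
```

>>> arm_command(commands=[[0, 0, 0, 0, 0, 0, 230], [0, 0, 0, 0, 0, 0, 230], [0, 0, 0, 0, 0, 0, 230], [0, 0, 0, 0, 0, 0, 230]])

```text
clock: 5.28
tool_pos: [0.4651, -0.1126, 0.0101]
ee_rot: [0.638, 0.77, 0.0, 0.001]
contact_force: [-0.9, 0.7, 5.9]
finger_gap: 0.0373
```

```bash
python3 - <<'E'
from h import *
p=shot('wrist','w3.png')
plan(464.5,-113,8,10.5,80)
E
```

```text
t 5.33 pos [ 465.1 -112.6   10.1] jaw 10.7 z [ 0.001 -0.001 -1.   ] q6 0.87 gap 37.5 F [-0.3  0.1  5.8]
shift [-0.6 -0.4 -2.1] turn z -0.004 rows 1.0
```

View pics/w3.png

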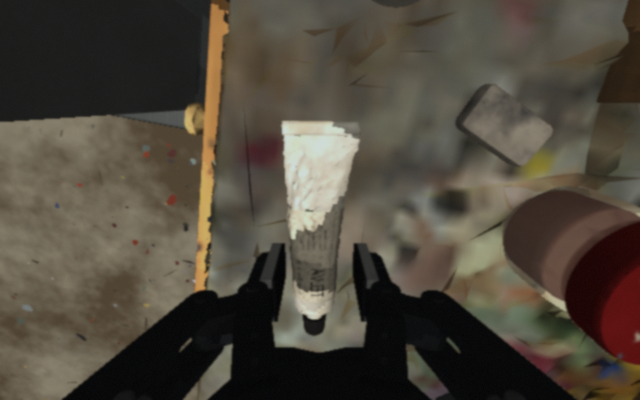

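```bash
cat >> h.py <<'E'
def tips(p):
    from scipy.spatial.transform import Rotation as Ro
    W=cloud(p); s=ctrl.observe(); R=Ro.from_quat(s['ee_rot']).as_matrix()
    T=((W-s['tool_pos'])@R)*1000
    m=(p['z_map']>0)&(abs(T[...,0])<13)&(p['img'].max(-1)<60)
    g=s['finger_gap']*500
    for sg in (1,-1):
        for zz in range(-30,6,3):
            q=T[m&(T[...,1]*sg>g-3)&(T[...,1]*sg<g+18)&(T[...,2]>=zz)&(T[...,2]<zz+3)]
            if len(q)>5: print(sg,zz,len(q),np.round([q[:,1].min(),q[:,1].max()],1))
E
python3 - <<'E'
from h import *
p=shot('wrist'); tips(p)
E
```

```text
1 -30 135 [18.2 31.9]
1 -27 130 [18.2 31.9]
1 -24 112 [18.3 32. ]
1 -21 110 [18.2 31.6]
1 -18 107 [18.3 31.9]
1 -15 97 [18.3 31.6]
1 -12 92 [18.3 30.7]
1 -9 65 [18.3 29.9]
1 -6 21 [18.4 24. ]
-1 -30 127 [-32.2 -18.6]
-1 -27 129 [-32.2 -18.6]
-1 -24 124 [-32.  -18.6]
-1 -21 113 [-31.9 -18.6]
-1 -18 105 [-32.1 -18.6]
-1 -15 105 [-32.2 -18.6]
-1 -12 82 [-32.5 -18.7]
-1 -9 76 [-30.6 -18.7]
-1 -6 39 [-24.3 -18.7]
-1 -3 17 [-19.  -18.7]
```

>>> arm_command(commands=[[0, 0, 8, 0, 0, 0, 235], [0, 0, 20, 0, 0, 0, 235], [0, 0, 40, 0, 0, 0, 235], [0, 0, 60, 0, 0, 0, 235], [0, 0, 60, 0, 0, 0, 235]], newtons=60)

```text
clock: 6.0
tool_pos: [0.4657, -0.1129, 0.0713]
ee_rot: [0.638, 0.77, 0.0, 0.002]
contact_force: [-0.3, 0.1, -0.8]
finger_gap: 0.0369
```

```bash
python3 - <<'E'
from h import *
p=shot('wrist','w4.png');tips(p)
q=shot('scene','s4.png')
plan(456,392,120,7.9,80)
E
```

```text
1 -30 128 [18.6 32.1]
1 -27 124 [18.5 31.7]
1 -24 115 [18.6 32.2]
1 -21 109 [18.6 32.1]
1 -18 109 [18.5 32.1]
1 -15 91 [18.6 31.8]
1 -12 81 [18.6 31.2]
1 -9 35 [18.6 28.2]
-1 -30 138 [-31.3 -17.9]
-1 -27 114 [-30.9 -17.8]
-1 -24 119 [-31.  -17.9]
-1 -21 107 [-30.8 -17.9]
-1 -18 107 [-31.1 -17.9]
-1 -15 83 [-30.6 -17.9]
-1 -12 85 [-30.5 -17.9]
-1 -9 40 [-29.1 -17.9]
-1 -6 21 [-19.7 -17.8]
t 6.10 pos [ 464.5 -112.3   69.1] jaw 10.7 z [ 0. -0. -1.] q6 0.87 gap 36.7 F [-1.1  0.1 -1.6]
shift [ -8.5 504.3  50.9] turn z -0.049 rows 9.0
```

View pics/w4.png

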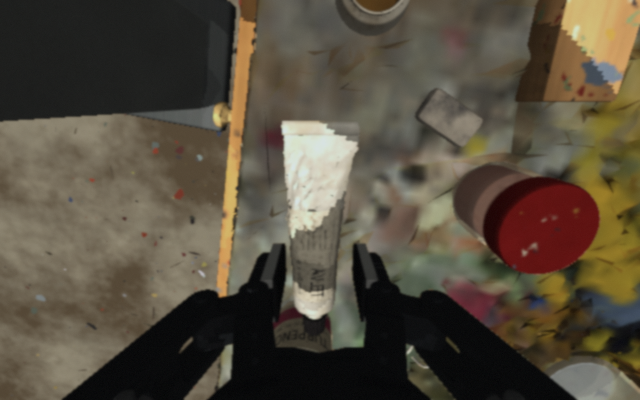

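View pics/s4.png

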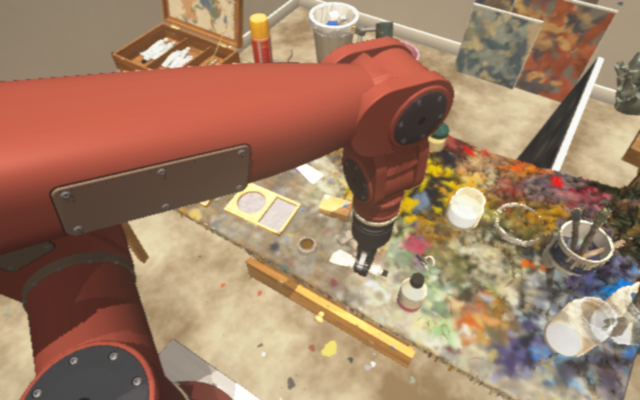

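>>> arm_command(commands=[[0, 25, 20, 0, 0, 0, 235], [-1, 75, 40, 0, 0, -0.01, 235], [-2, 127, 40, 0, 0, -0.02, 235], [-3, 180, 40, 0, 0, -0.03, 235], [-4, 233, 40, 0, 0, -0.05, 235]])

```text
clock: 6.72
tool_pos: [0.4598, 0.1223, 0.1084]
ee_rot: [0.657, 0.754, -0.0, -0.0]
contact_force: [0.2, -0.3, -0.7]
finger_gap: 0.0369
```

>>> arm_command(commands=[[-1, 54, 0, 0, 0, 0, 235], [-2, 108, 0, 0, 0, 0, 235], [-3, 162, 0, 0, 0, 0, 235], [-4, 215, 0, 0, 0, 0, 235], [-4, 250, 0, 0, 0, 0, 235]])

```text
clock: 7.35
tool_pos: [0.4553, 0.3727, 0.1078]
ee_rot: [0.656, 0.754, -0.001, -0.0]
contact_force: [-0.8, -0.0, 0.1]
finger_gap: 0.0369
```

>>> arm_command(commands=[[0, 10, 0, 0, 0, 0, 235], [0, 10, 0, 0, 0, 0, 235], [0, 10, 0, 0, 0, 0, 235]])

```text
clock: 7.72
tool_pos: [0.4566, 0.3796, 0.109]
ee_rot: [0.657, 0.754, -0.0, 0.0]
contact_force: [0.3, -0.4, -0.2]
finger_gap: 0.037
```

```bash
python3 - <<'E'
from h import *
p=shot('wrist','w5.png')
W=cloud(p)*1000
for r in models.regions_of(p,'oil_tray')[:1]+models.regions_of(p,'tube')[:1]:
    q=W[r['region']]; a=cv2.minAreaRect(q[(q[:,2]>14)&(q[:,2]<26)][:,:2].astype(np.float32)); print(r['confidence'],r['centre'],a, np.percentile(q[:,2],[5,50,95]))
plan(457.6,380.4,19,7.9,80)
E
```

```text
0.59 [397.9, 170.1] ((496.81634521484375, 398.40716552734375), (146.5365753173828, 150.6960906982422), 7.445027828216553) [nan nan nan]
0.77 [317.2, 204.9] ((462.8012390136719, 256.74713134765625), (31.80597496032715, 19.28799057006836), 58.372337341308594) [nan nan nan]
t 7.88 pos [456.8 379.8 109.4] jaw 7.8 z [ 0. -0. -1.] q6 1.91 gap 36.5 F [ 0.9 -0.1 -0.7]
shift [  0.8   0.6 -90.4] turn z 0.002 rows 2.0
```

View pics/w5.png

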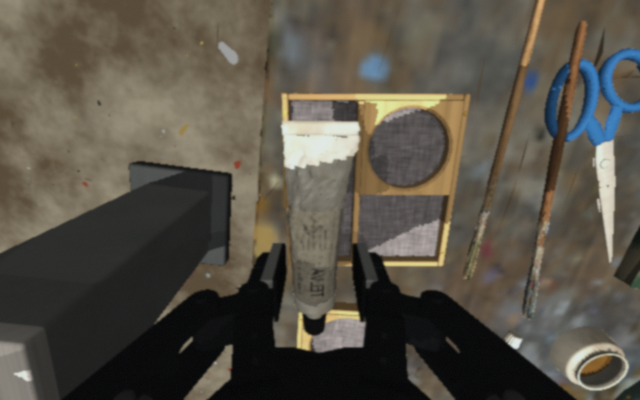

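```bash
python3 - <<'E'
from h import *
p=shot('wrist')
W=cloud(p)*1000
m=np.zeros((400,640),bool); m[115:325,275:365]=True
m&=(W[...,2]>90)&(W[...,2]<140)&(p['img'].max(-1)>70)
q=W[m]; a=cv2.minAreaRect(q[:,:2].astype(np.float32)); print(a,q[:,1].min(),q[:,1].max())
for y in range(300,460,10):
    s=q[(q[:,1]>=y)&(q[:,1]<y+10)]
    if len(s)>5: print(y,'x',np.round([s[:,0].min(),s[:,0].max()]),'ztop',np.round(np.percentile(s[:,2],[5,95])))
plan(458.2,381.3,40,7.7,80)
E
```

```text
((452.6846008300781, 394.26031494140625), (42.8592529296875, 118.05138397216797), 7.482197284698486) 334.81375811066374 454.9962032651531
330 x [452. 466.] ztop [111. 114.]
340 x [447. 466.] ztop [112. 118.]
350 x [444. 469.] ztop [115. 123.]
360 x [440. 468.] ztop [116. 123.]
370 x [441. 476.] ztop [116. 123.]
380 x [432. 475.] ztop [116. 123.]
390 x [438. 474.] ztop [117. 122.]
400 x [436. 466.] ztop [115. 121.]
410 x [435. 465.] ztop [113. 120.]
420 x [432. 465.] ztop [112. 117.]
430 x [431. 466.] ztop [110. 115.]
440 x [429. 467.] ztop [109. 112.]
450 x [430. 467.] ztop [110. 113.]
t 7.92 pos [456.8 379.9 109.5] jaw 7.8 z [ 0.  0. -1.] q6 1.91 gap 36.9 F [ 0.1  0.9 -0.6]
shift [  1.4   1.4 -69.5] turn z -0.001 rows 2.0
```

>>> arm_command(commands=[[1, 0, -45, 0, 0, 0, 235], [1, 0, -72, 0, 0, 0, 235], [1, 0, -80, 0, 0, 0, 235], [1, 0, -85, 0, 0, 0, 235], [1, 0, -87, 0, 0, 0, 235]])

```text
clock: 8.55
tool_pos: [0.4583, 0.381, 0.0234]
ee_rot: [0.657, 0.754, 0.001, 0.0]
contact_force: [0.5, -0.0, -0.2]
finger_gap: 0.0367
```

>>> arm_command(commands=[[0, 0, -1, 0, 0, 0, 235], [0, 0, -2, 0, 0, 0, 235], [0, 0, -2, 0, 0, 0, 235]])

```text
clock: 8.93
tool_pos: [0.4576, 0.3808, 0.0206]
ee_rot: [0.657, 0.754, 0.0, 0.0]
contact_force: [0.3, -0.4, -0.1]
finger_gap: 0.0367
```

```bash
python3 - <<'E'
from h import *
p=shot('wrist','w6.png')
plan(458.2,381.3,19,7.7,80)
E
```

```text
t 8.97 pos [457.6 380.8  20.5] jaw 7.9 z [ 0.  0. -1.] q6 1.91 gap 36.6 F [ 0.3 -0.7 -0.3]
shift [ 0.6  0.5 -1.5] turn z -0.003 rows 1.0
```

View pics/w6.png

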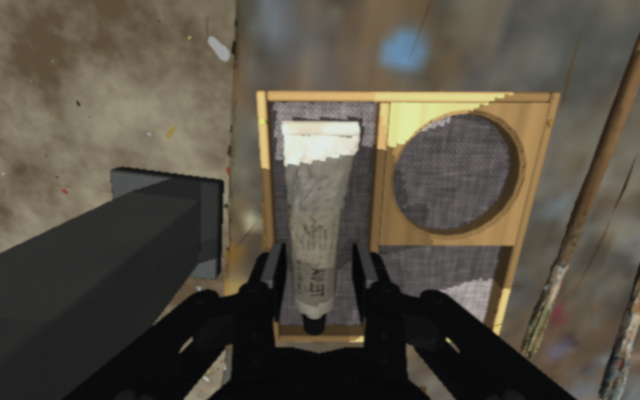

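>>> arm_command(commands=[[0, 0, -1, 0, 0, 0, 235], [0, 0, -1, 0, 0, 0, 235], [0, 0, -2, 0, 0, 0, 235], [0, 0, -2, 0, 0, 0, 235]])

```text
clock: 9.48
tool_pos: [0.4576, 0.3809, 0.0188]
ee_rot: [0.657, 0.754, 0.0, 0.0]
contact_force: [-1.5, 1.0, 4.4]
finger_gap: 0.0366
```

>>> arm_command(commands=[[0, 0, 0, 0, 0, 0, 125], [0, 0, 0, 0, 0, 0, 110], [0, 0, 0, 0, 0, 0, 110]])

```text
clock: 9.85
tool_pos: [0.4575, 0.3806, 0.0182]
ee_rot: [0.657, 0.754, -0.0, 0.0]
contact_force: [-0.1, 0.4, -0.2]
finger_gap: 0.0488
```

>>> arm_command(commands=[[0, 0, 6, 0, 0, 0, 110], [0, 0, 30, 0, 0, 0, 110], [0, 0, 70, 0, 0, 0, 60], [0, 0, 110, 0, 0, 0, 0], [0, -30, 140, 0, 0, 0, 0]])

```text
clock: 10.48
tool_pos: [0.4578, 0.3516, 0.1608]
ee_rot: [0.656, 0.754, 0.001, 0.0]
contact_force: [0.1, 0.2, 0.3]
finger_gap: 0.0856
```

```bash
python3 - <<'E'
from h import *
p=shot('wrist','w7.png')
W=cloud(p)*1000
for l in ['oil_tray','tube','cup','ground_tray']:
  for r in models.regions_of(p,l)[:2]:
    q=W[r['region']]; q=q[~np.isnan(q[:,0])]; a=cv2.minAreaRect(q[(q[:,2]>14)&(q[:,2]<40)][:,:2].astype(np.float32)); print(l,r['confidence'],r['centre'],np.round(a[0]),np.round(a[1]),a[2], np.percentile(q[:,2],[5,50,95]).round())
plan(470,36,150,98,80)
E
```

```text
oil_tray 0.89 [375.8, 138.1] [497. 399.] [146. 151.] 7.524139881134033 [ 7.  9. 19.]
tube 0.71 [318.7, 128.0] [457. 394.] [ 36. 122.] 8.829124450683594 [18. 26. 32.]
cup 0.86 [557.5, 303.1] [761. 246.] [59. 61.] 76.00521087646484 [ 6. 19. 33.]
cup 0.64 [485.6, 302.1] [675. 243.] [40. 26.] 76.84963989257812 [ 8. 20. 27.]
ground_tray 0.92 [342.3, 295.8] [505. 203.] [102. 138.] 3.0969655513763428 [ 7.  9. 19.]
t 10.72 pos [457.4 350.8 158. ] jaw 7.8 z [-0.  0. -1.] q6 1.86 gap 85.4 F [-0.1 -0.2 -0. ]
shift [  12.6 -314.8   -8. ] turn z -1.568 rows 9.0
```

View pics/w7.png

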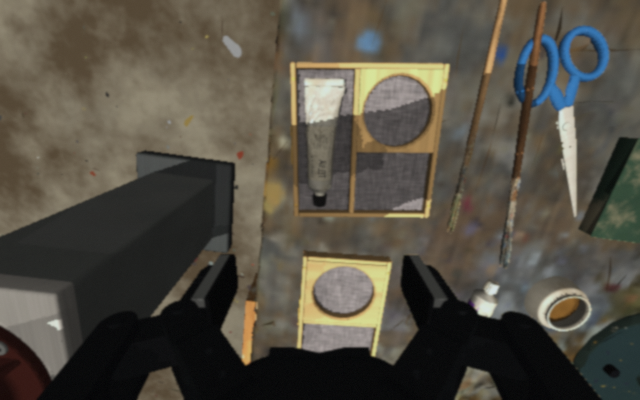

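>>> arm_command(commands=[[2, -45, 0, 0, 0, 0.17, 0], [4, -95, 0, 0, 0, 0.34, 0], [6, -145, 0, 0, 0, 0.52, 0], [8, -190, 0, 0, 0, 0.69, 0], [10, -235, 0, 0, 0, 0.87, 0]])

```text
clock: 11.35
tool_pos: [0.4669, 0.1149, 0.157]
ee_rot: [0.275, 0.961, -0.0, -0.001]
contact_force: [1.2, 0.6, 0.7]
finger_gap: 0.0855
```

>>> arm_command(commands=[[1, -25, 0, 0, 0, 0.18, 0], [2, -50, 0, 0, 0, 0.36, 0], [2, -80, -10, 0, 0, 0.54, 0], [2, -80, -30, 0, 0, 0.7, 0], [2, -80, -50, 0, 0, 0.7, 0]])

```text
clock: 11.98
tool_pos: [0.469, 0.036, 0.1065]
ee_rot: [-0.069, 0.998, 0.0, -0.001]
contact_force: [-0.3, -0.1, -0.6]
finger_gap: 0.0856
```

```bash
cat >> h.py <<'E'
def wfind(l,p,zlo=4,top=8):
    W=cloud(p)*1000
    for r in models.regions_of(p,l)[:2]:
        q=W[r['region']]; q=q[q[:,2]>zlo]
        if len(q)<10: continue
        zt=np.percentile(q[:,2],97); t=q[q[:,2]>zt-top]
        a=cv2.minAreaRect(q[:,:2].astype(np.float32));b=cv2.minAreaRect(t[:,:2].astype(np.float32))
        print(l,'%.2f'%r['confidence'],np.round(r['centre']),'zt %.0f'%zt,len(q),'all',np.round(a[0],1),np.round(a[1]),'%.1f'%a[2],'top',np.round(b[0],1),np.round(b[1]),'%.1f'%b[2])
E
python3 - <<'E'
from h import *
p=shot('wrist','w8.png'); wfind('cup',p)
plan(470,36,7,97.6,80)
E
```

```text
cup 0.90 [317. 202.] zt 26 2239 all [469.   37.6] [46. 44.] 24.7 top [470.3  37.5] [43. 43.] 23.1
t 12.07 pos [467.6  36.6 105.1] jaw 97.8 z [-0.005  0.001 -1.   ] q6 -0.34 gap 85.4 F [ 0.1 -0.4  0.3]
shift [  2.4  -0.6 -98.1] turn z -0.003 rows 2.0
```

View pics/w8.png

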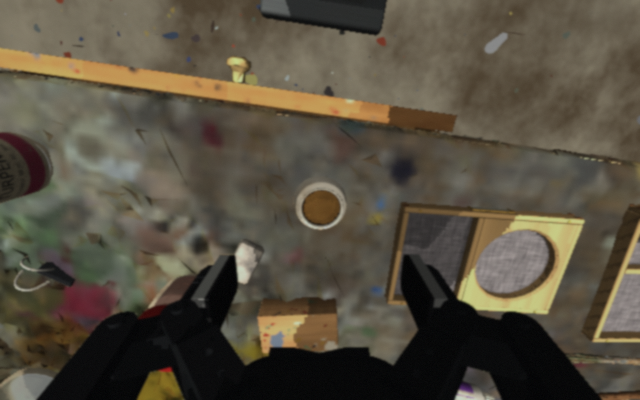

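>>> arm_command(commands=[[2, 1, -45, 0, 0, 0, 50], [2, 1, -75, 0, 0, 0, 50], [2, 1, -90, 0, 0, 0, 50], [2, 1, -97, 0, 0, 0, 50], [2, 1, -97, 0, 0, 0, 50]], newtons=30)

```text
clock: 12.7
tool_pos: [0.4719, 0.0369, 0.0119]
ee_rot: [-0.068, 0.998, -0.0, 0.0]
contact_force: [0.3, -1.1, -0.3]
finger_gap: 0.0689
```

>>> arm_command(commands=[[0, 0, 0, 0, 0, 0, 200], [0, 0, 0, 0, 0, 0, 200], [0, 0, 0, 0, 0, 0, 200], [0, 0, 0, 0, 0, 0, 200], [0, 0, 0, 0, 0, 0, 200]])

```text
clock: 13.32
tool_pos: [0.4724, 0.0367, 0.0127]
ee_rot: [-0.068, 0.998, -0.0, 0.001]
contact_force: [-1.4, -0.5, 5.6]
finger_gap: 0.0403
```

```bash
python3 - <<'E'
from h import *
p=shot('wrist','w9.png'); tips(p); wfind('cup',p)
plan(470,36,7,97.6,80)
E
```

```text
1 -30 97 [20.  33.8]
1 -27 109 [20.  33.7]
1 -24 81 [20.1 33.5]
1 -21 91 [20.  33.6]
1 -18 81 [20.  33.6]
1 -15 77 [20.  33.6]
1 -12 63 [20.1 33.7]
1 -9 36 [20.1 31.7]
1 -6 6 [20.2 21.5]
-1 -30 100 [-34.1 -20.1]
-1 -27 101 [-33.5 -20.1]
-1 -24 85 [-33.6 -20.2]
-1 -21 90 [-33.4 -20.2]
-1 -18 82 [-33.9 -20.3]
-1 -15 79 [-33.7 -20.3]
-1 -12 68 [-32.9 -19.8]
-1 -9 53 [-31.8 -19.4]
-1 -6 6 [-21.7 -20.3]
cup 0.78 [316. 250.] zt 25 5509 all [474.5  39. ] [58. 44.] 21.8 top [468.7  36.1] [41. 41.] 8.9
t 13.43 pos [472.4  36.7  12.7] jaw 97.8 z [ 0.002 -0.    -1.   ] q6 -0.33 gap 40.1 F [-1.9  0.1  6.3]
shift [-2.4 -0.7 -5.7] turn z -0.003 rows 1.0
```

View pics/w9.png

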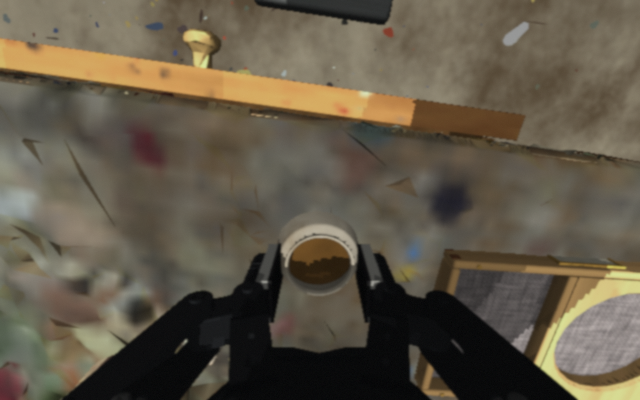

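>>> arm_command(commands=[[0, 0, 0, 0, 0, 0, 90], [0, 0, 0, 0, 0, 0, 80], [-2, 0, -4, 0, 0, 0, 80], [-2, 0, -8, 0, 0, 0, 80], [-2, 0, -8, 0, 0, 0, 80]])

```text
clock: 14.05
tool_pos: [0.4691, 0.037, 0.0027]
ee_rot: [-0.068, 0.998, 0.0, -0.0]
contact_force: [-0.1, 0.6, 0.3]
finger_gap: 0.0586
```

>>> arm_command(commands=[[0, 0, 0, 0, 0, 0, 200], [0, 0, 0, 0, 0, 0, 200], [0, 0, 0, 0, 0, 0, 200], [0, 0, 0, 0, 0, 0, 200], [0, 0, 0, 0, 0, 0, 200]])

```text
clock: 14.68
tool_pos: [0.4696, 0.0369, 0.0035]
ee_rot: [-0.068, 0.998, 0.0, 0.0]
contact_force: [-2.5, 1.2, 4.1]
finger_gap: 0.0436
```

```bash
python3 - <<'E'
from h import *
p=shot('wrist','w10.png'); tips(p); wfind('cup',p)
plan(470,36,7,97.6,80)
E
```

```text
1 -30 107 [21.3 35. ]
1 -27 101 [21.5 35.2]
1 -24 92 [21.4 34.9]
1 -21 84 [21.5 35.1]
1 -18 87 [21.4 35.1]
1 -15 73 [21.  35.1]
1 -12 47 [21.4 34.1]
1 -9 23 [21.5 32.9]
1 -6 11 [21.5 23. ]
-1 -30 113 [-34.9 -21.7]
-1 -27 101 [-35.1 -21.6]
-1 -24 93 [-35.1 -21.6]
-1 -21 87 [-35.  -21.7]
-1 -18 109 [-34.9 -20.2]
-1 -15 88 [-34.8 -20.7]
-1 -12 55 [-34.3 -21.1]
-1 -9 27 [-32.9 -20.8]
-1 -6 10 [-23.3 -21.7]
cup 0.67 [320. 265.] zt 25 6120 all [470.   36.8] [46. 44.] 8.7 top [469.3  36.6] [40. 43.] 41.0
t 14.78 pos [469.6  36.9   3.5] jaw 97.8 z [ 0.  0. -1.] q6 -0.34 gap 43.5 F [-2.   1.3  5.5]
shift [ 0.4 -0.9  3.5] turn z -0.003 rows 1.0
```

View pics/w10.png

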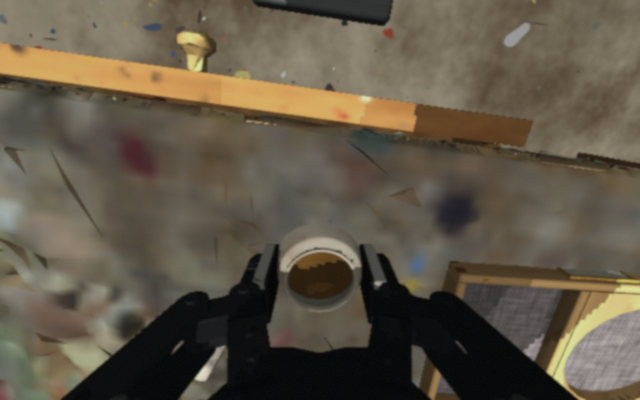

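>>> arm_command(commands=[[0, 0, 0, 0, 0, 0, 210], [0, 0, 3, 0, 0, 0, 210], [0, 0, 10, 0, 0, 0, 210], [0, 0, 25, 0, 0, 0, 210], [0, 0, 40, 0, 0, 0, 210]], newtons=45)

```text
clock: 15.4
tool_pos: [0.4698, 0.0368, 0.0447]
ee_rot: [-0.068, 0.998, -0.0, 0.0]
contact_force: [1.2, -0.4, -0.4]
finger_gap: 0.0425
```

```bash
python3 - <<'E'
from h import *
p=shot('wrist','w11.png'); wfind('cup',p)
t=np.radians(7.6);c=np.array([496.7,398.4])
print('cup bay',c+[29.5*np.cos(t)+38*np.sin(t),29.5*np.sin(t)-38*np.cos(t)],'well',c+[29.5*np.cos(t)-32.5*np.sin(t),29.5*np.sin(t)+32.5*np.cos(t)])
plan(531,365,100,97.6,80)
E
```

```text
cup 0.67 [317. 267.] zt 66 6257 all [491.8  45.3] [93. 44.] 20.0 top [469.   37.5] [43. 40.] 75.8
cup bay [530.96660127 364.63537298] well [521.64252575 434.51606857]
t 15.50 pos [471.2  36.5  45.9] jaw 97.8 z [ 0.004 -0.001 -1.   ] q6 -0.34 gap 42.9 F [ 0.8  0.2 -0.6]
shift [ 59.8 328.5  54.1] turn z -0.003 rows 6.0
```

View pics/w11.png

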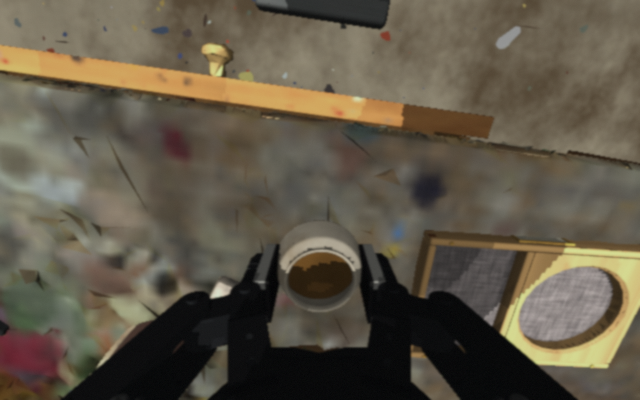

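>>> arm_command(commands=[[4, 20, 20, 0, 0, 0, 210], [11, 62, 40, 0, 0, 0, 210], [20, 108, 45, 0, 0, 0, 210], [29, 155, 45, 0, 0, 0, 210], [38, 202, 45, 0, 0, 0, 210]])

```text
clock: 16.12
tool_pos: [0.5078, 0.2405, 0.0885]
ee_rot: [-0.068, 0.998, 0.0, 0.0]
contact_force: [0.2, 0.3, -1.0]
finger_gap: 0.043
```

>>> arm_command(commands=[[9, 47, 0, 0, 0, 0, 210], [17, 90, 0, 0, 0, 0, 210], [22, 120, 0, 0, 0, 0, 210], [22, 127, 0, 0, 0, 0, 210], [22, 127, 0, 0, 0, 0, 210]])

```text
clock: 16.75
tool_pos: [0.5293, 0.3657, 0.088]
ee_rot: [-0.068, 0.998, -0.0, -0.0]
contact_force: [-1.3, 0.3, -1.1]
finger_gap: 0.0431
```

```bash
python3 - <<'E'
from h import *
p=shot('wrist','w12.png'); wfind('cup',p);wfind('oil_tray',p)
plan(531,364.6,40,97.6,80)
E
```

```text
cup 0.65 [195. 393.] zt 26 362 all [640.  294.1] [ 24. 243.] 75.9 top [634.9 295.2] [ 16. 233.] 73.9
oil_tray 0.94 [376. 174.] zt 19 26526 all [496.3 401.2] [146. 158.] 8.2 top [496.6 398.2] [146. 151.] 7.5
t 16.90 pos [529.6 364.9  88.3] jaw 97.7 z [-0. -0. -1.] q6 0.27 gap 42.8 F [-0.4 -0.1 -0.6]
shift [  1.4  -0.3 -48.3] turn z -0.002 rows 1.0
```

View pics/w12.png

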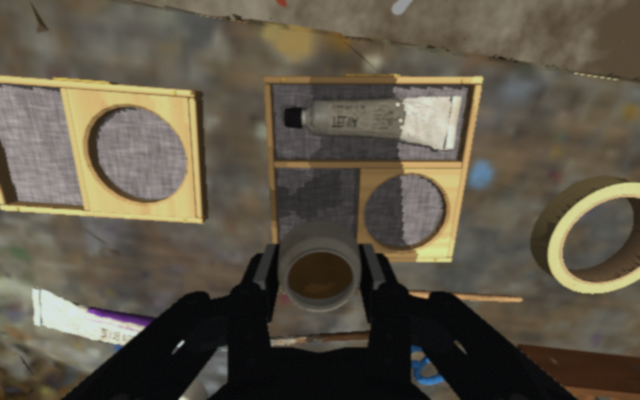

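>>> arm_command(commands=[[1, 0, -40, 0, 0, 0, 210], [1, 0, -60, 0, 0, 0, 210], [1, 0, -68, 0, 0, 0, 210], [1, 0, -71, 0, 0, 0, 210], [1, 0, -71, 0, 0, 0, 210]])

```text
clock: 17.52
tool_pos: [0.5311, 0.3661, 0.0182]
ee_rot: [-0.068, 0.998, 0.0, 0.001]
contact_force: [0.0, -0.4, -0.3]
finger_gap: 0.043
```

```bash
python3 - <<'E'
from h import *
p=shot('wrist','w13.png')
plan(531,364.6,12.5,97.6,80)
E
```

```text
t 17.57 pos [531.2 366.1  18.4] jaw 97.8 z [ 0.001  0.001 -1.   ] q6 0.27 gap 42.8 F [ 0.1 -0.2  0.2]
shift [-0.2 -1.5 -5.9] turn z -0.003 rows 1.0
```

View pics/w13.png

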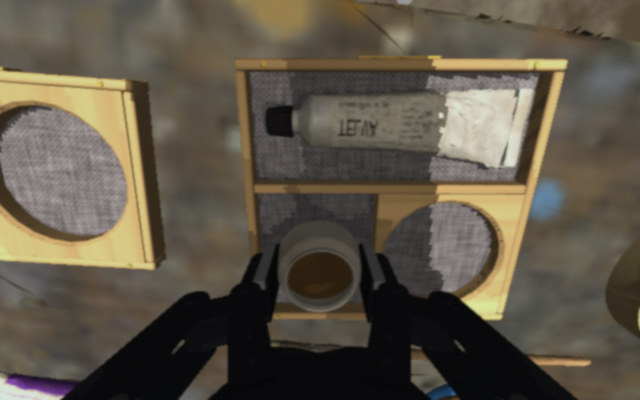

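Cup over the bay, level. Lowering to contact.

>>> arm_command(commands=[[0, -1, -2, 0, 0, 0, 210], [0, -1, -4, 0, 0, 0, 210], [0, -1, -5, 0, 0, 0, 210], [0, -1, -5, 0, 0, 0, 210]])

```text
clock: 18.08
tool_pos: [0.5306, 0.3649, 0.0126]
ee_rot: [-0.068, 0.998, 0.0, 0.0]
contact_force: [-1.3, 0.1, 2.4]
finger_gap: 0.0428
```

>>> arm_command(commands=[[0, 0, -1, 0, 0, 0, 210], [0, 0, -1, 0, 0, 0, 210]])

```text
clock: 18.32
tool_pos: [0.5308, 0.3649, 0.0125]
ee_rot: [-0.068, 0.998, 0.0, 0.0]
contact_force: [-4.1, -3.2, 9.2]
finger_gap: 0.0428
```

```bash
python3 - <<'E'
from h import *
p=shot('wrist','w14.png');wfind('cup',p)
plan(531,364.6,12.5,97.6,80)
E
```

```text
cup 0.65 [317. 265.] zt 34 6156 all [531.  364.9] [46. 43.] 8.6 top [530.4 364.3] [40. 42.] 42.8
t 18.43 pos [530.7 364.9  12.5] jaw 97.8 z [ 0.001  0.    -1.   ] q6 0.26 gap 42.7 F [-4.6 -3.4  9.5]
shift [ 0.3 -0.3  0. ] turn z -0.003 rows 1.0
```

View pics/w14.png

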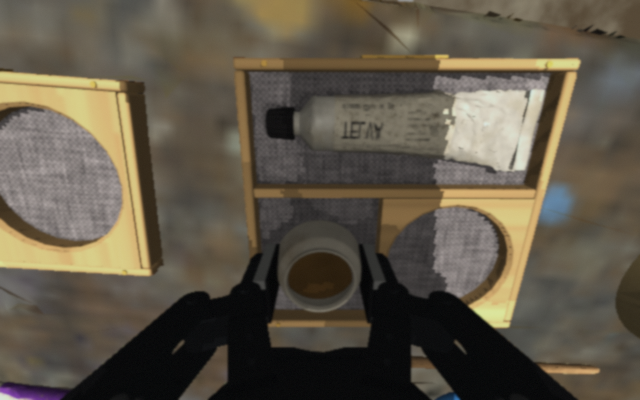

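>>> arm_command(commands=[[0, 0, 0, 0, 0, 0, 118], [0, 0, 0, 0, 0, 0, 114], [0, 0, 4, 0, 0, 0, 112], [0, 0, 10, 0, 0, 0, 90], [0, 0, 35, 0, 0, 0, 60]])

```text
clock: 19.05
tool_pos: [0.5291, 0.3646, 0.0453]
ee_rot: [-0.068, 0.998, -0.0, -0.002]
contact_force: [0.2, 0.3, 1.3]
finger_gap: 0.0654
```

>>> arm_command(commands=[[0, -15, 40, 0, 0, 0, 0], [-5, -60, 90, 0, 0, 0, 0], [-10, -120, 100, 0, 0, 0, 0], [-15, -180, 120, 0, 0, 0, 0], [-20, -240, 140, 0, 0, 0, 0]])

```text
clock: 19.68
tool_pos: [0.5103, 0.1277, 0.186]
ee_rot: [-0.068, 0.998, 0.0, 0.0]
contact_force: [0.9, -0.7, 0.4]
finger_gap: 0.0855
```

```bash
python3 - <<'E'
from h import *
p=shot('wrist','w15.png');wfind('cup',p);wfind('ground_tray',p)
plan(471,-220,175,60,80)
E
```

```text
cup 0.90 [383. 346.] zt 33 630 all [638.9 189.6] [295.  49.] 26.9 top [628.5 192.4] [279.  31.] 26.2
cup 0.62 [514. 225.] zt 33 1575 all [532.7 370.9] [62. 46.] 81.4 top [531.5 362.2] [41. 41.] 21.1
ground_tray 0.76 [375. 177.] zt 19 12535 all [508.8 194.2] [109. 167.] 4.3 top [506.2 191.7] [102. 159.] 3.5
t 19.82 pos [511.6 127.  186.8] jaw 97.5 z [ 0.003  0.    -1.   ] q6 -0.14 gap 85.9 F [-0.7  0.4 -0.2]
shift [ -40.6 -347.   -11.8] turn z -0.655 rows 6.0
```

View pics/w15.png

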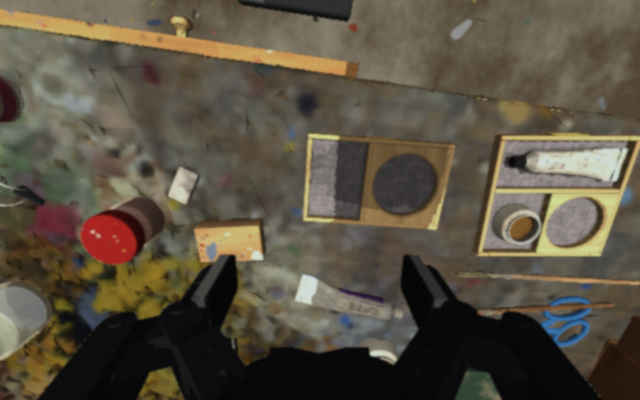

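>>> arm_command(commands=[[-6, -55, 0, 0, 0, 0, 0], [-13, -112, 0, 0, 0, 0, 0], [-20, -169, 0, 0, 0, 0, 0], [-27, -226, 0, 0, 0, 0, 0], [-34, -283, 0, 0, 0, 0, 0]])

```text
clock: 20.45
tool_pos: [0.477, -0.1544, 0.1848]
ee_rot: [-0.069, 0.998, 0.0, 0.0]
contact_force: [1.0, 0.5, 0.4]
finger_gap: 0.0853
```

>>> arm_command(commands=[[-7, -50, 0, 0, 0, 0, 0], [-7, -63, 0, 0, 0, 0, 0], [-7, -63, 0, 0, 0, 0, 0]])

```text
clock: 20.82
tool_pos: [0.4702, -0.2164, 0.1846]
ee_rot: [-0.068, 0.998, 0.001, -0.0]
contact_force: [-0.0, -0.5, -0.1]
finger_gap: 0.0856
```

```bash
python3 - <<'E'
from h import *
p=shot('wrist','w16.png');wfind('bottle',p)
W=cloud(p)*1000
for lo,hi in((20,40),(40,60),(60,80),(108,120)):
    m=(W[...,2]>lo)&(W[...,2]<hi)&(np.hypot(W[...,0]-470,W[...,1]+219)<60); q=W[m]
    if len(q)>20:
        q=q[:,:2]; 
        # circle fit
        A=np.c_[2*q,np.ones(len(q))]; s=np.linalg.lstsq(A,(q**2).sum(1),rcond=None)[0]; print(lo,len(q),s[:2].round(1),np.sqrt(s[2]+s[:2]@s[:2]).round(1))
plan(470,-219.5,53,97.6,80)
E
```

```text
bottle 0.56 [314. 192.] zt 114 2836 all [ 467.7 -215. ] [61. 46.] 83.2 top [ 469.9 -220.9] [26. 26.] 62.1
20 148 [ 470.8 -220.7] 26.3
40 226 [ 470.7 -220.8] 26.0
60 1141 [ 469.9 -220.9] 21.2
108 886 [ 470.2 -220.8] 9.8
t 20.93 pos [ 470.3 -215.4  184.8] jaw 97.9 z [-0.     0.001 -1.   ] q6 -0.82 gap 85.1 F [0.4 0.6 0.1]
shift [  -0.3   -4.1 -131.8] turn z -0.004 rows 3.0
```

View pics/w16.png

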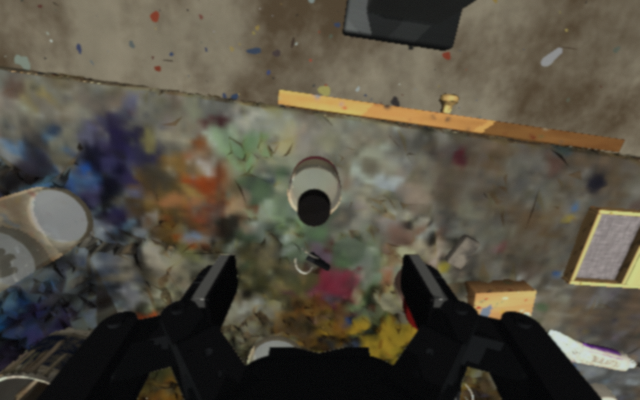

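>>> arm_command(commands=[[0, -5, -30, 0, 0, 0, 0], [0, -5, -75, 0, 0, 0, 0], [0, -5, -115, 0, 0, 0, 0], [0, -5, -131, 0, 0, 0, 0], [0, -5, -131, 0, 0, 0, 60]])

```text
clock: 21.55
tool_pos: [0.4698, -0.2208, 0.0537]
ee_rot: [-0.068, 0.998, 0.001, -0.0]
contact_force: [0.1, -0.4, -0.1]
finger_gap: 0.0698
```

>>> arm_command(commands=[[0, 0, 0, 0, 0, 0, 130], [0, 0, 0, 0, 0, 0, 150], [0, 0, 0, 0, 0, 0, 150], [0, 0, 0, 0, 0, 0, 150], [0, 0, 0, 0, 0, 0, 150]])

```text
clock: 22.18
tool_pos: [0.4709, -0.2224, 0.056]
ee_rot: [-0.068, 0.998, -0.0, 0.001]
contact_force: [-0.7, 4.4, 7.6]
finger_gap: 0.0512
```

```bash
python3 - <<'E'
from h import *
p=shot('wrist','w17.png');tips(p)
plan(470.5,-220.8,53,97.6,80)
E
```

```text
1 -30 116 [25.3 39.1]
1 -27 112 [25.1 38.8]
1 -24 114 [25.3 39. ]
1 -21 106 [25.2 38.6]
1 -18 89 [25.2 38.7]
1 -15 87 [24.7 38.6]
1 -12 64 [24.1 37.7]
1 -9 20 [23.2 35.3]
1 -6 9 [23.  25.7]
1 -3 6 [22.6 23.7]
-1 -30 131 [-38.6 -25.4]
-1 -27 106 [-38.9 -25.4]
-1 -24 118 [-38.8 -25.4]
-1 -21 105 [-38.7 -25.4]
-1 -18 90 [-38.5 -25.4]
-1 -15 92 [-38.7 -24.7]
-1 -12 75 [-37.3 -24.3]
-1 -9 35 [-34.4 -25.6]
-1 -6 13 [-25.9 -25.6]
t 22.23 pos [ 470.9 -222.4   55.9] jaw 97.8 z [ 0.002 -0.001 -1.   ] q6 -0.83 gap 51.1 F [-1.3  3.4  8.1]
shift [-0.4  1.6 -2.9] turn z -0.003 rows 1.0
```

View pics/w17.png

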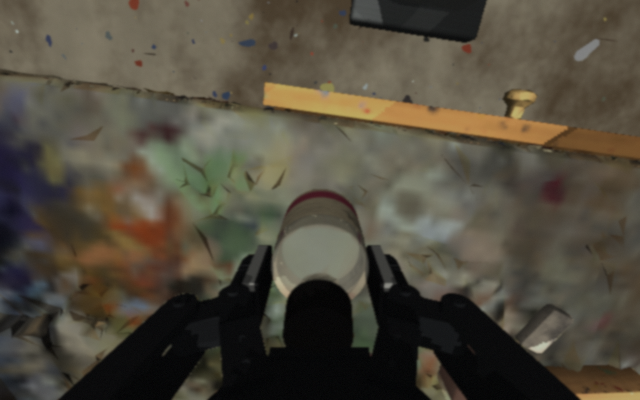

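>>> arm_command(commands=[[0, 0, 0, 0, 0, 0, 170], [0, 0, 3, 0, 0, 0, 170], [0, 0, 15, 0, 0, 0, 170], [0, 0, 35, 0, 0, 0, 170], [0, 10, 60, 0, 0, 0, 170]], newtons=60)

```text
clock: 22.85
tool_pos: [0.4696, -0.2123, 0.115]
ee_rot: [-0.067, 0.998, 0.0, -0.0]
contact_force: [0.3, -0.4, -2.1]
finger_gap: 0.051
```

>>> arm_command(commands=[[2, 35, 20, 0, 0, 0, 170], [5, 78, 20, 0, 0, 0, 170], [8, 122, 20, 0, 0, 0, 170], [12, 168, 20, 0, 0, 0, 170], [16, 214, 20, 0, 0, 0, 170]])

```text
clock: 23.48
tool_pos: [0.4861, 0.0032, 0.1349]
ee_rot: [-0.067, 0.998, -0.0, 0.001]
contact_force: [0.8, -0.1, -1.7]
finger_gap: 0.0513
```

>>> arm_command(commands=[[4, 47, 0, 0, 0, 0, 170], [8, 94, 0, 0, 0, 0, 170], [12, 141, 0, 0, 0, 0, 170], [15, 188, 0, 0, 0, 0, 170], [19, 235, 0, 0, 0, 0, 170]])

```text
clock: 24.1
tool_pos: [0.5051, 0.2386, 0.1349]
ee_rot: [-0.068, 0.998, -0.0, 0.0]
contact_force: [0.8, -0.3, -2.4]
finger_gap: 0.0506
```

```bash
python3 - <<'E'
from h import *
plan(521.6,434.5,136,97.6,80)
E
```

```text
t 24.10 pos [505.1 238.6 134.9] jaw 97.8 z [ 0.001  0.    -1.   ] q6 0.07 gap 50.6 F [ 0.8 -0.3 -2.4]
shift [ 16.5 195.9   1.1] turn z -0.003 rows 4.0
```

>>> arm_command(commands=[[4, 47, 0, 0, 0, 0, 170], [8, 94, 0, 0, 0, 0, 170], [12, 140, 0, 0, 0, 0, 170], [16, 178, 0, 0, 0, 0, 170], [17, 196, 0, 0, 0, 0, 170]])

```text
clock: 24.72
tool_pos: [0.5217, 0.4349, 0.1343]
ee_rot: [-0.068, 0.998, 0.0, 0.0]
contact_force: [-0.5, -0.5, -1.7]
finger_gap: 0.0511
```

>>> arm_command(commands=[[0, 0, 0, 0, 0, 0, 170], [0, 0, 0, 0, 0, 0, 170]])

```text
clock: 24.98
tool_pos: [0.522, 0.4323, 0.1342]
ee_rot: [-0.068, 0.998, -0.0, -0.0]
contact_force: [-0.2, 0.1, -1.5]
finger_gap: 0.0509
```

```bash
python3 - <<'E'
from h import *
p=shot('wrist','w18.png');wfind('bottle',p,60);wfind('oil_tray',p)
W=cloud(p)*1000
for lo,hi in((85,100),(100,118),(118,140)):
    m=(W[...,2]>lo)&(W[...,2]<hi)&(np.hypot(W[...,0]-521,W[...,1]-434)<32)&(p['img'].max(-1)>70); q=W[m]
    if len(q)>20:
        q=q[:,:2]; 
        A=np.c_[2*q,np.ones(len(q))]; s=np.linalg.lstsq(A,(q**2).sum(1),rcond=None)[0]; print(lo,len(q),s[:2].round(1),np.sqrt(s[2]+s[:2]@s[:2]).round(1))
plan(521.6,434.5,65,97.6,80)
E
```

```text
bottle 0.58 [317. 269.] zt 192 12209 all [516.6 432.1] [43. 52.] 6.5 top [519.1 431.8] [27. 22.] 86.7
oil_tray 0.93 [279. 153.] zt 19 16450 all [500.9 396.8] [153. 159.] 7.6 top [497.2 398.3] [146. 151.] 7.6
oil_tray 0.48 [244. 194.] zt 33 2078 all [535.2 364.5] [48. 53.] 88.0 top [531.9 364.8] [42. 43.] 4.1
85 40 [522.4 433.4] 26.7
100 26 [521.7 433.1] 26.4
118 520 [522.2 432.7] 25.9
t 25.12 pos [522.1 432.2 134.3] jaw 97.7 z [ 0.  0. -1.] q6 0.36 gap 50.9 F [-0.1  0.  -2.6]
shift [ -0.5   2.3 -69.3] turn z -0.002 rows 2.0
```

View pics/w18.png

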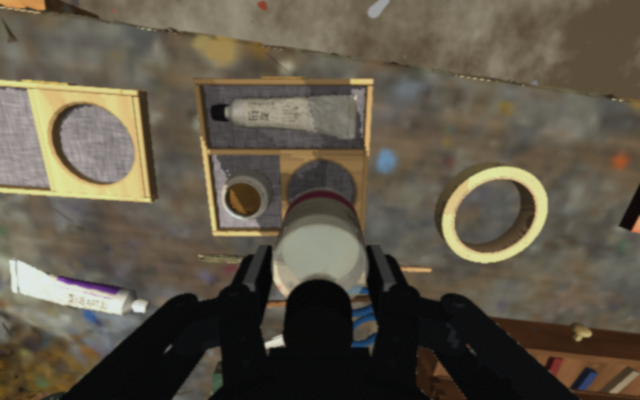

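>>> arm_command(commands=[[0, 1, -30, 0, 0, 0, 170], [0, 2, -52, 0, 0, 0, 170], [0, 2, -61, 0, 0, 0, 170], [0, 2, -64, 0, 0, 0, 170], [0, 2, -66, 0, 0, 0, 170]])

```text
clock: 25.75
tool_pos: [0.5224, 0.4351, 0.069]
ee_rot: [-0.068, 0.998, 0.0, 0.001]
contact_force: [0.0, -0.7, 0.0]
finger_gap: 0.0511
```

>>> arm_command(commands=[[0, 0, -1, 0, 0, 0, 170], [0, 0, -2, 0, 0, 0, 170], [0, 0, -2, 0, 0, 0, 170]])

```text
clock: 26.12
tool_pos: [0.5219, 0.435, 0.0661]
ee_rot: [-0.068, 0.998, 0.0, 0.0]
contact_force: [-0.2, -0.5, -3.2]
finger_gap: 0.0507
```

```bash
python3 - <<'E'
from h import *
p=shot('wrist','w19.png');wfind('bottle',p,60)
plan(521.6,434.5,65,97.6,80)
E
```

```text
bottle 0.97 [318. 268.] zt 124 10572 all [516.7 434.2] [43. 51.] 7.4 top [519.1 434.4] [22. 27.] 0.9
t 26.23 pos [521.9 435.1  66.1] jaw 97.8 z [ 0.  0. -1.] q6 0.37 gap 50.9 F [ 0.7 -0.2 -1.5]
shift [-0.3 -0.6 -1.1] turn z -0.003 rows 1.0
```

View pics/w19.png

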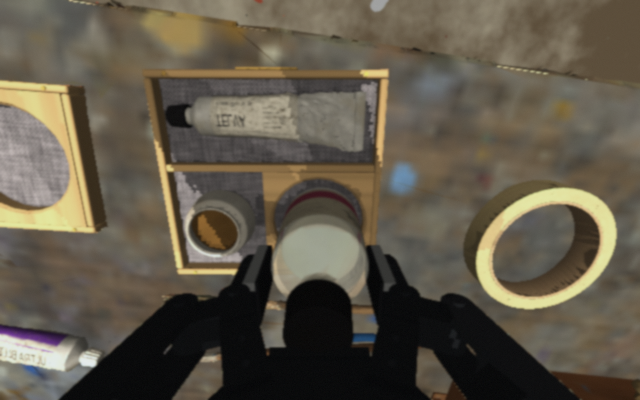

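In the well; about 1 mm to go by height (top 124 → 123).

>>> arm_command(commands=[[0, 0, -1, 0, 0, 0, 170], [0, 0, -1, 0, 0, 0, 170], [0, 0, -1, 0, 0, 0, 170]])

```text
clock: 26.6
tool_pos: [0.522, 0.4351, 0.0652]
ee_rot: [-0.068, 0.998, 0.0, 0.0]
contact_force: [-0.8, -0.2, 0.4]
finger_gap: 0.0509
```

>>> arm_command(commands=[[0, 0, -1, 0, 0, 0, 170], [0, 0, -1, 0, 0, 0, 170]])

```text
clock: 26.85
tool_pos: [0.5222, 0.4352, 0.0652]
ee_rot: [-0.068, 0.998, 0.0, 0.001]
contact_force: [-2.5, -0.6, 5.5]
finger_gap: 0.051
```

>>> arm_command(commands=[[0, 0, 0, 0, 0, 0, 130], [0, 0, 0, 0, 0, 0, 80], [0, 0, 5, 0, 0, 0, 20], [0, 0, 35, 0, 0, 0, 0], [0, 0, 90, 0, 0, 0, 0]])

```text
clock: 27.48
tool_pos: [0.5205, 0.4342, 0.1525]
ee_rot: [-0.068, 0.998, -0.001, -0.002]
contact_force: [1.4, 0.0, 0.6]
finger_gap: 0.0857
```

>>> arm_command(commands=[[0, 0, 60, 0, 0, 0, 0], [4, -40, 75, 0, 0, -0.17, 0], [10, -90, 75, 0, 0, -0.34, 0], [16, -140, 75, 0, 0, -0.51, 0], [22, -190, 75, 0, 0, -0.68, 0]])

```text
clock: 28.1
tool_pos: [0.544, 0.2435, 0.2293]
ee_rot: [0.272, 0.962, 0.0, 0.0]
contact_force: [-0.1, 0.0, -0.2]
finger_gap: 0.0852
```

>>> arm_command(commands=[[8, -45, -10, 0, 0, -0.17, 0], [16, -90, -20, 0, 0, -0.34, 0], [24, -135, -30, 0, 0, -0.51, 0], [32, -175, -40, 0, 0, -0.68, 0], [42, -205, -50, 0, 0, -0.83, 0]])

```text
clock: 28.72
tool_pos: [0.5861, 0.0383, 0.179]
ee_rot: [0.637, 0.771, 0.0, 0.0]
contact_force: [1.5, 0.1, -0.6]
finger_gap: 0.0857
```

```bash
python3 - <<'E'
from h import *
p=shot('wrist','w20.png');wfind('bottle',p,60);wfind('block',p,6,5)
plan(596,34.5,150,11,80)
E
```

```text
block 0.64 [330. 186.] zt 32 2984 all [598.8  35.4] [47. 74.] 10.2 top [597.7  35. ] [45. 74.] 10.7
t 28.88 pos [585.8  38.7 178.5] jaw 11.1 z [-0.001  0.    -1.   ] q6 1.22 gap 85.5 F [-0.3  0.6  0.8]
shift [ 10.2  -4.2 -28.5] turn z -0.002 rows 1.0
```

View pics/w20.png

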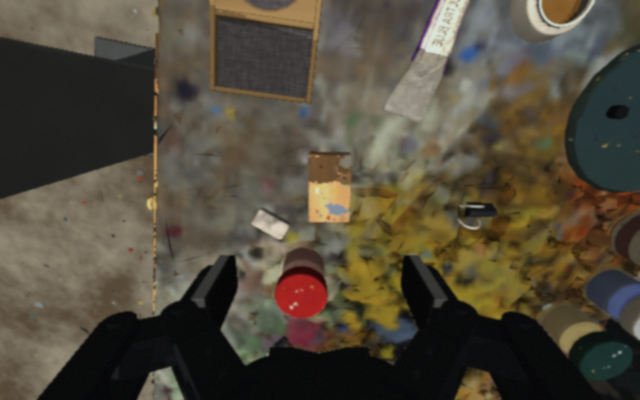

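>>> arm_command(commands=[[11, -4, -50, 0, 0, 0, 20], [11, -4, -105, 0, 0, 0, 40], [11, -4, -145, 0, 0, 0, 40], [11, -4, -162, 0, 0, 0, 40], [11, -4, -171, 0, 0, 0, 40]], newtons=40)

```text
clock: 29.5
tool_pos: [0.5972, 0.0365, 0.0084]
ee_rot: [0.634, 0.773, 0.0, 0.0]
contact_force: [-0.4, 0.2, 0.5]
finger_gap: 0.0718
```

```bash
python3 - <<'E'
from h import *
p=shot('wrist','w21.png')
plan(597.5,35,7,10.8,80)
E
```

```text
t 29.55 pos [597.1  36.4   7.8] jaw 11.3 z [ 0.  0. -1.] q6 1.22 gap 72.1 F [ 0.3  0.4 -0.7]
shift [ 0.4 -1.4 -0.8] turn z -0.009 rows 1.0
```

View pics/w21.png

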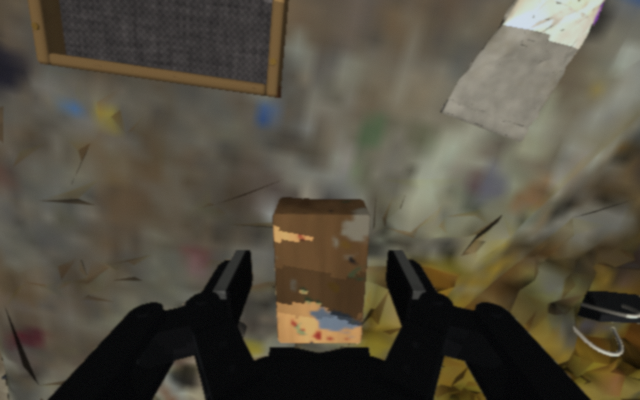

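>>> arm_command(commands=[[0, -1, 0, 0, 0, -0.01, 100], [0, -1, 0, 0, 0, -0.01, 180], [0, -1, 0, 0, 0, -0.01, 180], [0, -1, 0, 0, 0, -0.01, 180], [0, -1, 0, 0, 0, -0.01, 180]])

```text
clock: 30.18
tool_pos: [0.5983, 0.0347, 0.0099]
ee_rot: [0.638, 0.77, 0.001, 0.001]
contact_force: [-0.6, 0.0, 5.5]
finger_gap: 0.0443
```

>>> arm_command(commands=[[0, 0, 0, 0, 0, 0, 190], [0, 0, 3, 0, 0, 0, 190], [0, 0, 15, 0, 0, 0, 190], [0, 0, 40, 0, 0, 0, 190], [0, 0, 70, 0, 0, 0, 190]], newtons=60)

```text
clock: 30.8
tool_pos: [0.5964, 0.0351, 0.0789]
ee_rot: [0.638, 0.77, -0.0, -0.0]
contact_force: [0.2, 0.5, -0.8]
finger_gap: 0.0435
```

```bash
python3 - <<'E'
from h import *
p=shot('wrist','w22.png'); tips(p)
t=np.radians(3.4);c=np.array([505.5,191.8])
print('blk bay',c+[44*np.sin(t),-44*np.cos(t)],'well',c+[-33*np.sin(t),33*np.cos(t)])
plan(508,148,100,93.4,80)
E
```

```text
1 -30 135 [19.3 32.8]
1 -27 143 [19.3 33.3]
1 -24 136 [19.2 33.1]
1 -21 134 [19.3 33.2]
1 -18 129 [19.1 33. ]
1 -15 87 [18.9 32.9]
1 -12 63 [20.5 32.9]
1 -9 54 [21.6 32.7]
1 -6 34 [21.8 31.8]
1 -3 8 [23.4 29.9]
-1 -30 128 [-37.2 -24.1]
-1 -27 148 [-37.5 -24.1]
-1 -24 132 [-37.3 -24.1]
-1 -21 126 [-37.  -24.1]
-1 -18 135 [-37.6 -23.7]
-1 -15 91 [-37.3 -23.9]
-1 -12 58 [-37.7 -25.5]
-1 -9 51 [-37.4 -26. ]
-1 -6 37 [-37.1 -27.5]
-1 -3 16 [-35.6 -28.2]
blk bay [508.10948044 147.87744757] well [503.54288967 224.74191432]
t 30.85 pos [598.9  34.7  83.9] jaw 10.7 z [ 0.005 -0.001 -1.   ] q6 1.22 gap 43.5 F [1.6 0.3 4.3]
shift [-90.9 113.3  16.1] turn z 1.444 rows 8.0
```

View pics/w22.png

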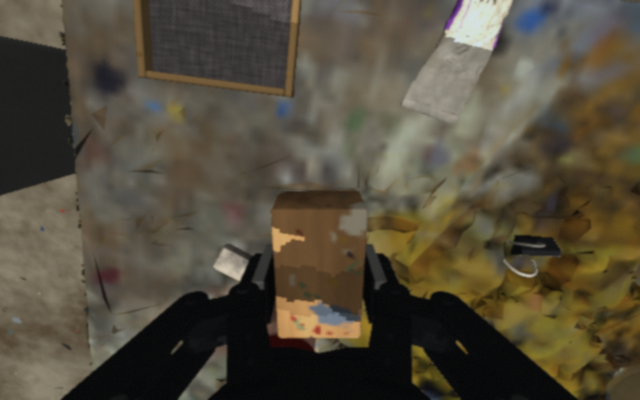

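>>> arm_command(commands=[[-6, 8, 10, 0, 0, 0.08, 190], [-18, 22, 15, 0, 0, 0.24, 190], [-30, 37, 15, 0, 0, 0.4, 190], [-42, 52, 15, 0, 0, 0.56, 190], [-54, 67, 15, 0, 0, 0.72, 190]])

```text
clock: 31.48
tool_pos: [0.5426, 0.1025, 0.0935]
ee_rot: [0.324, 0.946, 0.0, 0.0]
contact_force: [-0.1, -1.1, -1.2]
finger_gap: 0.0438
```

>>> arm_command(commands=[[-12, 15, 0, 0, 0, 0.16, 190], [-24, 30, 0, 0, 0, 0.32, 190], [-32, 42, 0, 0, 0, 0.48, 190], [-35, 46, 0, 0, 0, 0.63, 190], [-35, 46, 0, 0, 0, 0.73, 190]])

```text
clock: 32.1
tool_pos: [0.5077, 0.1484, 0.0935]
ee_rot: [-0.035, 0.999, 0.0, 0.0]
contact_force: [-0.4, 0.8, -0.6]
finger_gap: 0.0438
```

>>> arm_command(commands=[[0, 0, 0, 0, 0, 0, 190], [0, 0, 0, 0, 0, 0, 190]])

```text
clock: 32.35
tool_pos: [0.508, 0.1479, 0.0932]
ee_rot: [-0.032, 1.0, 0.0, 0.0]
contact_force: [-1.0, -0.1, -1.2]
finger_gap: 0.0438
```

```bash
python3 - <<'E'
from h import *
p=shot('wrist','w23.png'); wfind('block',p,60,7);wfind('ground_tray',p)
plan(508,148,40,93.4,80)
E
```

```text
block 0.56 [318. 259.] zt 115 13209 all [508.3 148.6] [76. 49.] 3.3 top [508.3 147.9] [76. 45.] 3.6
ground_tray 0.56 [402. 182.] zt 19 15979 all [505.6 195. ] [102. 166.] 2.5 top [506.  191.6] [102. 158.] 2.9
t 32.50 pos [507.9 147.9  93. ] jaw 93.7 z [ 0.  0. -1.] q6 -0.03 gap 43.8 F [-0.4  0.4 -0.4]
shift [  0.1   0.1 -53. ] turn z -0.005 rows 1.0
```

View pics/w23.png

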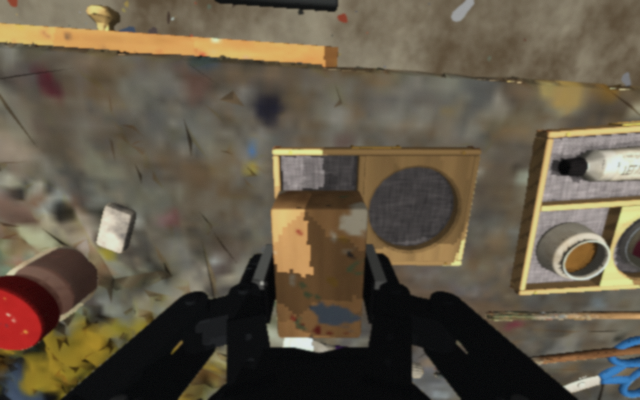

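>>> arm_command(commands=[[0, 0, -35, 0, 0, 0, 190], [0, 0, -58, 0, 0, 0, 190], [0, 0, -67, 0, 0, 0, 190], [0, 0, -71, 0, 0, 0, 190], [0, 0, -72, 0, 0, 0, 190]])

```text
clock: 33.12
tool_pos: [0.5084, 0.148, 0.0217]
ee_rot: [-0.033, 0.999, 0.0, 0.001]
contact_force: [-1.1, -0.6, -1.0]
finger_gap: 0.044
```

```bash
python3 - <<'E'
from h import *
p=shot('wrist','w24.png'); wfind('block',p,25,7)
plan(508,148,17.5,93.4,80)
E
```

```text
block 0.90 [318. 261.] zt 43 12623 all [508.8 147.8] [76. 45.] 3.7 top [508.8 147.9] [76. 45.] 3.7
t 33.23 pos [508.5 148.   21.8] jaw 93.7 z [ 0.001  0.    -1.   ] q6 -0.03 gap 43.5 F [ 0.4 -0.4 -1.6]
shift [-0.5 -0.  -4.3] turn z -0.006 rows 1.0
```

View pics/w24.png

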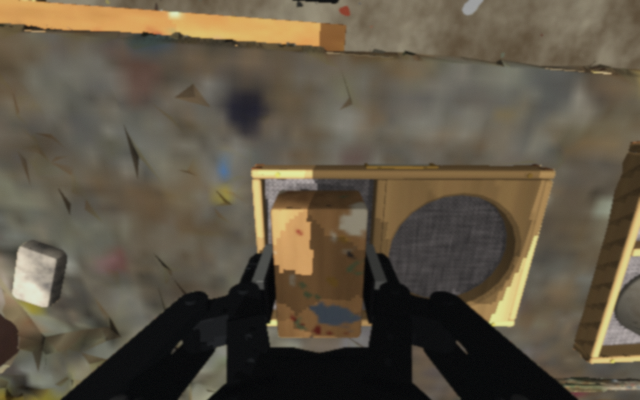

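>>> arm_command(commands=[[0, 0, -2, 0, 0, 0, 190], [0, 0, -3, 0, 0, 0, 190], [0, 0, -4, 0, 0, 0, 190], [0, 0, -4, 0, 0, 0, 190]])

```text
clock: 33.72
tool_pos: [0.508, 0.148, 0.0178]
ee_rot: [-0.033, 0.999, 0.0, 0.0]
contact_force: [-5.1, -1.2, 7.3]
finger_gap: 0.0436
```

```bash
python3 - <<'E'
from h import *
p=shot('wrist'); wfind('block',p,25,7)
plan(508,148,17.5,93.4,80)
E
```

```text
block 0.69 [320. 261.] zt 39 12357 all [508.4 147.9] [76. 45.] 3.5 top [508.5 147.9] [76. 45.] 3.5
t 33.83 pos [508.1 148.   17.9] jaw 93.8 z [ 0.  0. -1.] q6 -0.03 gap 43.7 F [-3.5 -1.1  6.9]
shift [-0.1 -0.  -0.4] turn z -0.006 rows 1.0
```

>>> arm_command(commands=[[0, 0, 0, 0, 0, 0, 115], [0, 0, 0, 0, 0, 0, 110], [0, 0, 6, 0, 0, 0, 100], [0, 0, 40, 0, 0, 0, 50], [0, -10, 90, 0, 0, -0.1, 0]])

```text
clock: 34.45
tool_pos: [0.5066, 0.1382, 0.107]
ee_rot: [0.018, 1.0, 0.0, -0.001]
contact_force: [1.2, -0.0, 1.1]
finger_gap: 0.084
```

>>> arm_command(commands=[[10, -30, 50, 0, 0, -0.17, 0], [20, -75, 70, 0, 0, -0.34, 0], [32, -120, 70, 0, 0, -0.51, 0], [45, -160, 70, 0, 0, -0.68, 0], [58, -190, 70, 0, 0, -0.85, 0]])

```text
clock: 35.08
tool_pos: [0.5662, -0.0538, 0.1775]
ee_rot: [0.431, 0.902, 0.0, 0.0]
contact_force: [0.6, 0.5, 0.3]
finger_gap: 0.0854
```

>>> arm_command(commands=[[10, -12, 0, 0, 0, -0.17, 0], [20, -22, 0, 0, 0, -0.34, 0], [20, -22, 0, 0, 0, -0.51, 0], [20, -22, 0, 0, 0, -0.62, 0], [20, -22, 0, 0, 0, -0.62, 0]])

```text
clock: 35.7
tool_pos: [0.5859, -0.074, 0.1772]
ee_rot: [0.683, 0.73, 0.0, 0.0]
contact_force: [0.0, -0.5, 0.7]
finger_gap: 0.0857
```

```bash
python3 - <<'E'
from h import *
p=shot('wrist','w25.png'); wfind('jar',p,20,6)
W=cloud(p)*1000
for lo,hi in((15,30),(30,45),(50,64),(64,72)):
    m=(W[...,2]>lo)&(W[...,2]<hi)&(np.hypot(W[...,0]-587,W[...,1]+75)<45); q=W[m][:,:2]
    if len(q)>20:
        A=np.c_[2*q,np.ones(len(q))]; s=np.linalg.lstsq(A,(q**2).sum(1),rcond=None)[0]; print(lo,len(q),s[:2].round(1),np.sqrt(s[2]+s[:2]@s[:2]).round(1))
plan(587,-75,20,3.4,80)
E
```

```text
jar 0.66 [323. 194.] zt 69 3154 all [588.5 -74.4] [55. 55.] 2.2 top [588.4 -74.4] [55. 55.] 89.0
15 734 [597.4 -73.9] 29.9
30 230 [588.1 -75.6] 27.7
50 98 [588.1 -75.3] 28.2
64 2787 [588.  -74.3] 20.0
t 35.80 pos [585.9 -74.  177.2] jaw 3.9 z [ 0. -0. -1.] q6 1.16 gap 85.2 F [ 0.4  0.4 -0.5]
shift [   1.1   -1.  -157.2] turn z -0.010 rows 3.0
```

View pics/w25.png

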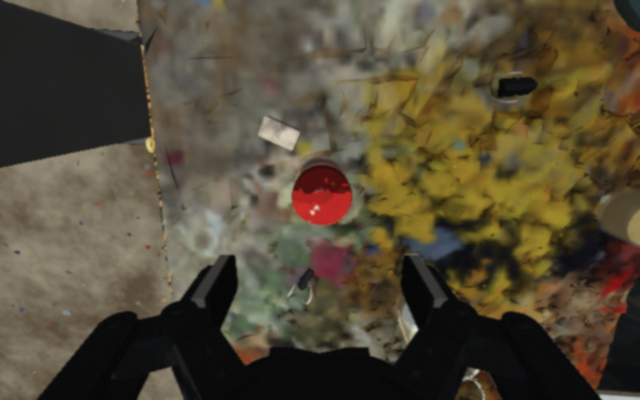

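>>> arm_command(commands=[[2, -1, -50, 0, 0, 0, 0], [2, -1, -90, 0, 0, 0, 0], [2, -1, -125, 0, 0, 0, 0], [2, -1, -148, 0, 0, 0, 0], [2, -1, -152, 0, 0, 0, 0]], newtons=40)

```text
clock: 36.42
tool_pos: [0.5866, -0.0745, 0.0233]
ee_rot: [0.683, 0.731, -0.001, -0.001]
contact_force: [-0.4, -0.5, 0.9]
finger_gap: 0.085
```

>>> arm_command(commands=[[0, 0, 0, 0, 0, 0, 60], [0, 0, 0, 0, 0, 0, 140], [0, 0, 0, 0, 0, 0, 140], [0, 0, 0, 0, 0, 0, 140], [0, 0, 0, 0, 0, 0, 140]])

```text
clock: 37.05
tool_pos: [0.589, -0.0754, 0.0269]
ee_rot: [0.683, 0.73, 0.0, 0.001]
contact_force: [-2.1, -0.0, 5.6]
finger_gap: 0.0542
```

```bash
python3 - <<'E'
from h import *
p=shot('wrist','w26.png'); tips(p)
plan(588,-75,25,3.4,80)
E
```

```text
1 -30 100 [24.6 40.5]
1 -27 101 [26.8 40.4]
1 -24 86 [26.7 40.5]
1 -21 87 [26.8 40.2]
1 -18 85 [26.7 40.6]
1 -15 77 [25.3 40.5]
1 -12 56 [26.6 38.7]
1 -9 17 [26.6 30.2]
-1 -30 101 [-40.7 -25.7]
-1 -27 89 [-40.4 -27.1]
-1 -24 92 [-40.4 -27.1]
-1 -21 90 [-40.3 -27.3]
-1 -18 80 [-40.3 -27.2]
-1 -15 63 [-39.3 -25.7]
-1 -12 46 [-39.  -26.9]
-1 -9 10 [-30.1 -27.2]
t 37.10 pos [589.  -75.4  26.9] jaw 3.8 z [ 0.002 -0.001 -1.   ] q6 1.16 gap 54.1 F [-2.5  0.9  7. ]
shift [-1.   0.4 -1.9] turn z -0.007 rows 1.0
```

View pics/w26.png

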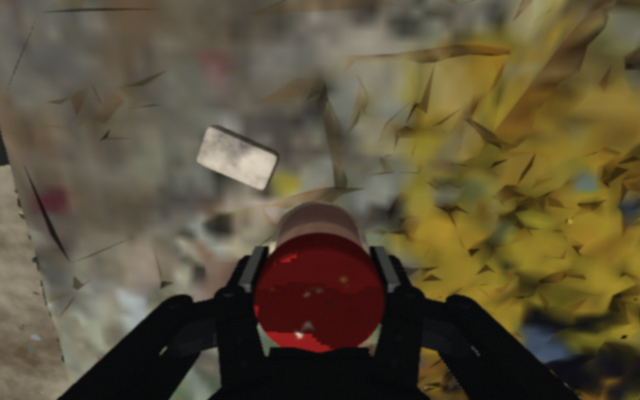

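>>> arm_command(commands=[[0, 0, 0, 0, 0, 0, 160], [0, 0, 3, 0, 0, 0, 160], [0, 0, 15, 0, 0, 0, 160], [0, 0, 40, 0, 0, 0, 160], [-2, 8, 65, 0, 0, 0, 160]], newtons=70)

```text
clock: 37.72
tool_pos: [0.5859, -0.0673, 0.0913]
ee_rot: [0.683, 0.73, 0.0, 0.0]
contact_force: [0.2, 0.6, -1.5]
finger_gap: 0.0533
```

>>> arm_command(commands=[[-8, 30, 5, 0, 0, 0, 160], [-20, 70, 5, 0, 0, 0, 160], [-32, 113, 5, 0, 0, 0, 160], [-44, 156, 5, 0, 0, 0, 160], [-56, 199, 5, 0, 0, 0, 160]])

```text
clock: 38.35
tool_pos: [0.5296, 0.1333, 0.0959]
ee_rot: [0.683, 0.73, 0.0, 0.0]
contact_force: [0.8, -1.1, -2.5]
finger_gap: 0.0538
```

>>> arm_command(commands=[[-12, 43, 0, 0, 0, 0, 160], [-21, 75, 0, 0, 0, 0, 160], [-26, 91, 0, 0, 0, 0, 160], [-26, 91, 0, 0, 0, 0, 160], [-26, 91, 0, 0, 0, 0, 160]])

```text
clock: 38.98
tool_pos: [0.5043, 0.2222, 0.0951]
ee_rot: [0.684, 0.73, 0.0, 0.0]
contact_force: [-0.6, 0.5, -1.7]
finger_gap: 0.0538
```

```bash
python3 - <<'E'
from h import *
p=shot('wrist','w27.png'); wfind('jar',p,80,6);wfind('ground_tray',p,4,25)
plan(503.7,224.6,40,3.4,80)
E
```

```text
jar 0.69 [320. 284.] zt 137 15056 all [504.1 224.2] [53. 56.] 79.6 top [504.1 224.2] [53. 56.] 79.6
ground_tray 0.72 [321. 180.] zt 19 8841 all [504.  229.3] [109.  84.] 3.5 top [504.  229.3] [109.  84.] 3.5
ground_tray 0.28 [509. 245.] zt 27 5137 all [659.1 210.1] [109. 172.] 41.4 top [659.1 210.1] [109. 172.] 41.4
t 39.12 pos [504.2 222.1  95. ] jaw 3.7 z [ 0. -0. -1.] q6 1.68 gap 53.8 F [-0.  -0.1 -0.6]
shift [ -0.5   2.5 -55. ] turn z -0.006 rows 1.0
```

View pics/w27.png

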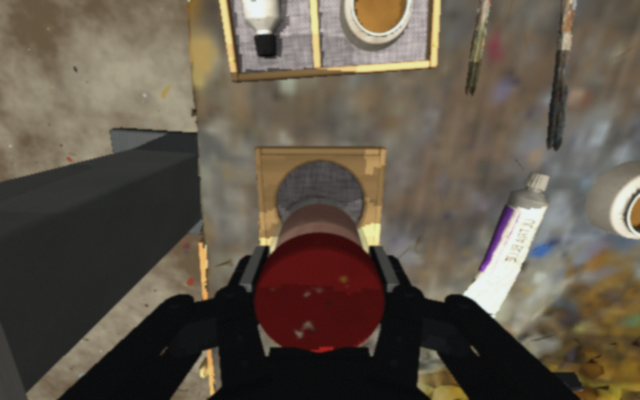

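>>> arm_command(commands=[[0, 1, -25, 0, 0, 0, 160], [0, 2, -43, 0, 0, 0, 160], [0, 2, -52, 0, 0, 0, 160], [0, 2, -55, 0, 0, 0, 160], [0, 2, -56, 0, 0, 0, 160]])

```text
clock: 39.75
tool_pos: [0.5042, 0.225, 0.0393]
ee_rot: [0.683, 0.73, 0.0, 0.0]
contact_force: [-0.0, 0.4, -1.7]
finger_gap: 0.0535
```

```bash
python3 - <<'E'
from h import *
p=shot('wrist','w28.png'); wfind('jar',p,40,6)
plan(503.7,224.6,36,3.4,80)
E
```

```text
t 39.85 pos [504.3 225.1  39.5] jaw 3.8 z [ 0.001  0.    -1.   ] q6 1.69 gap 53.7 F [-0.7  0.6 -1.7]
shift [-0.6 -0.5 -3.5] turn z -0.007 rows 1.0
```

View pics/w28.png

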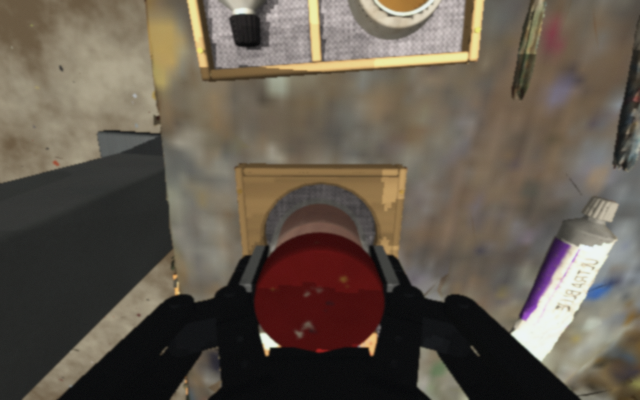

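>>> arm_command(commands=[[0, 0, -1, 0, 0, 0, 160], [0, 0, -2, 0, 0, 0, 160], [0, 0, -3, 0, 0, 0, 160], [0, 0, -3, 0, 0, 0, 160]])

```text
clock: 40.35
tool_pos: [0.5039, 0.225, 0.0361]
ee_rot: [0.683, 0.73, 0.0, 0.0]
contact_force: [-0.8, 0.5, -0.7]
finger_gap: 0.0537
```

>>> arm_command(commands=[[0, 0, -1, 0, 0, 0, 160], [0, 0, -1, 0, 0, 0, 160]])

```text
clock: 40.6
tool_pos: [0.504, 0.2251, 0.0361]
ee_rot: [0.683, 0.73, 0.0, 0.0]
contact_force: [-4.4, -0.6, 8.7]
finger_gap: 0.0537
```

Contact at the expected height. Release and lift straight up.

>>> arm_command(commands=[[0, 0, 0, 0, 0, 0, 110], [0, 0, 0, 0, 0, 0, 50], [0, 0, 4, 0, 0, 0, 0], [0, 0, 25, 0, 0, 0, 0], [0, 0, 75, 0, 0, 0, 0]])

```text
clock: 41.22
tool_pos: [0.5021, 0.2246, 0.1086]
ee_rot: [0.683, 0.73, -0.002, -0.001]
contact_force: [1.2, 0.2, -0.1]
finger_gap: 0.0854
```

>>> arm_command(commands=[[0, 0, 40, 0, 0, 0, 0], [-10, -45, 80, 0, 0, 0, 0], [-20, -100, 100, 0, 0, 0, 0], [-30, -160, 120, 0, 0, 0, 0], [-30, -220, 120, 0, 0, 0, 0]])

```text
clock: 41.85
tool_pos: [0.4741, 0.0034, 0.2322]
ee_rot: [0.683, 0.73, 0.001, 0.002]
contact_force: [1.4, 0.1, -0.8]
finger_gap: 0.0858
```

>>> arm_command(commands=[[-10, -60, 0, 0, 0, 0, 0], [-20, -120, 0, 0, 0, 0, 0], [-25, -180, 0, 0, 0, 0, 0], [-25, -240, 0, 0, 0, 0, 0], [-25, -280, 0, 0, 0, 0, 0]])

```text
clock: 42.48
tool_pos: [0.4484, -0.2777, 0.23]
ee_rot: [0.684, 0.73, -0.0, 0.0]
contact_force: [0.2, 0.8, 0.5]
finger_gap: 0.0854
```

```bash
python3 - <<'E'
from h import *
p=shot('top','t9.png');q=shot('scene','s9.png')
for n,x in(('top',p),('scene',q)):
    find(n,['oil_tray','ground_tray','tube','cup','bottle','jar','block','long_tube','rubber','spring_clip'],x)
i=cv2.resize(p['img'][130:290,150:450],None,fx=2.6,fy=2.6,interpolation=cv2.INTER_CUBIC); cv2.imwrite('pics/t9c.png',i[:,:,::-1])
i=cv2.resize(q['img'][100:300,130:430],None,fx=2.6,fy=2.6,interpolation=cv2.INTER_CUBIC); cv2.imwrite('pics/s9c.png',i[:,:,::-1])
plan(0,0,0,0,0)
E
```

```text
top oil_tray c0.71 [211. 246.] n 2003 top z 21 med [489. 386.  11.] rect [497. 397.] [146. 152.] ang 7.6
top ground_tray c0.85 [286. 236.] n 1329 top z 22 med [500. 193.  18.] rect [506. 191.] [102. 159.] ang 3.3
top tube c0.85 [202. 259.] n 524 top z 34 med [453. 400.  27.] rect [454. 381.] [26. 98.] ang 4.8
top cup c0.84 [264. 146.] n 400 top z 35 med [758. 242.  19.] rect [759. 243.] [55. 51.] ang 86.1
top cup c0.59 [214. 228.] n 266 top z 34 med [531. 361.  23.] rect [531. 362.] [40. 42.] ang 43.4
top bottle c0.75 [184. 230.] n 551 top z 124 med [518. 424.  83.] rect [522. 434.] [24. 25.] ang 0.7
top bottle c0.25 [428. 206.] n 50 top z 19 med [ 575. -202.   14.] rect [ 577. -203.] [27. 15.] ang 48.3
top jar c0.71 [268. 236.] n 493 top z 81 med [501. 223.  78.] rect [503. 223.] [55. 54.] ang 1.3
top block c0.94 [302. 233.] n 494 top z 42 med [507. 146.  39.] rect [508. 147.] [74. 45.] ang 3.9
top long_tube c0.60 [289. 175.] n 592 top z 28 med [666. 179.  21.] rect [672. 201.] [117.  35.] ang 78.0
top long_tube c0.56 [270. 240.] n 391 top z 81 med [501. 220.  78.] rect [502. 221.] 
[... 949 characters left out ...]
.] [485.  56.] ang 42.8
scene block c0.69 [277. 210.] n 636 top z 41 med [499. 144.  37.] rect [506. 148.] [77. 45.] ang 3.9
scene long_tube c0.73 [196. 193.] n 99 top z 32 med [451. 352.  26.] rect [451. 354.] [16. 46.] ang 37.7
scene long_tube c0.58 [309. 171.] n 293 top z 24 med [657. 150.  18.] rect [456.   6.] [559.  69.] ang 36.7
scene rubber c0.56 [345. 236.] n 182 top z 16 med [536. -26.  13.] rect [537. -25.] [26. 42.] ang 64.9
scene spring_clip c0.56 [422. 259.] n 82 top z 28 med [ 573. -201.   14.] rect [ 559. -210.] [15.  2.] ang 51.6
t 43.58 pos [ 448.9 -275.   230. ] jaw 3.8 z [ 0. -0. -1.] q6 0.71 gap 85.6 F [-0.8  0.3  1.1]
shift [-448.9  275.  -230. ] turn z -0.066 rows 10.0
```

View pics/t9c.png

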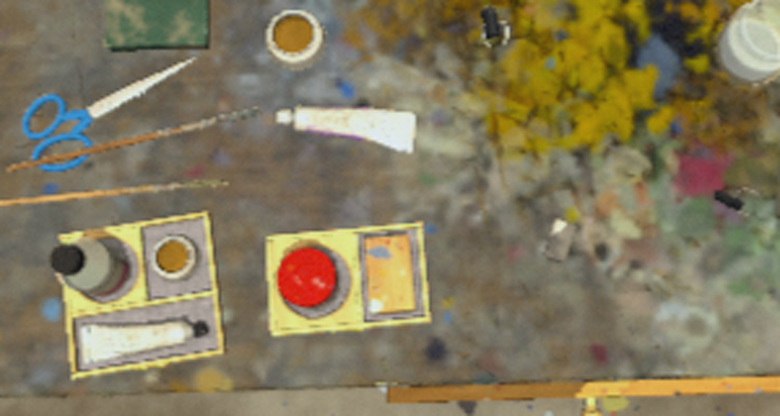

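View pics/s9c.png

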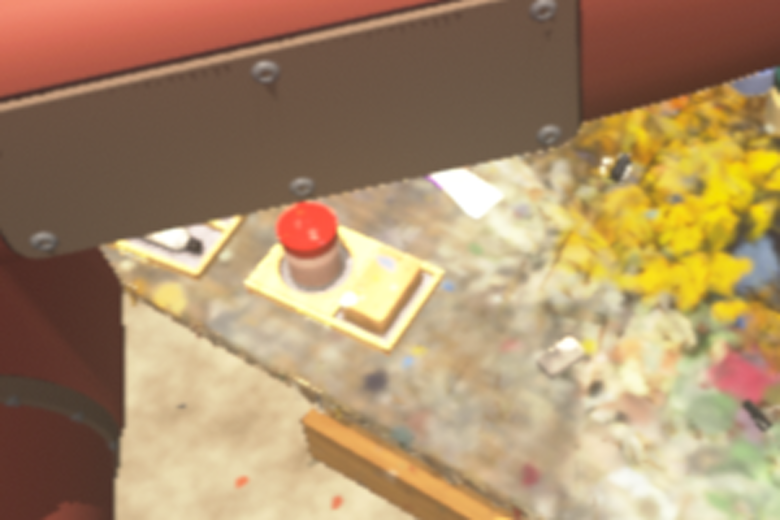

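```bash
python3 -c "
from workcell import ctrl
print(ctrl.sign_off())"
```

```text
the job is handed in; nothing more can be done
None
```

Both kits are made up and the job is handed in, at about 44 s of the 122 s allowed. I worked in the order you listed, lowering each thing until the wrist felt light contact (10 N or less) before letting go.

| Thing | Place | Top height in the last top-camera view | Expected with the thing on the tray floor |
|---|---|---|---|
| shorter tube | long bay, oil tray | 34 mm | 33 mm |
| cup | square bay, oil tray | 34 mm | 34 mm |
| bottle | round well, oil tray | 124 mm | 123 mm |
| block | rectangular bay, long side along the tray's x | 42 mm | 39 mm |
| jar | round well, ground tray | 81 mm | 78 mm |

- **Seating:** The block and jar read 3 mm high in that view. The ground tray's rim did too, so I took it as camera error. The wrist camera had read the block at 39 mm just before release, and the jar made contact at the expected height.
- **Upright:** Cup, bottle and jar all stood upright in the last views.
- **Bystanders:** The eraser, spring clip and longer tube were where they started, within camera error.
- **Other checks:** In the last scene view the arm hid the cup and bottle and part of the oil tray, so their final check rests on the top camera alone. I regripped the cup once, lower down, because its side tapers and the first grip was too high. The networks sometimes gave wrong names at low confidence; I checked those against the pictures.

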